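Tap a vice pallet home in its receiver and pin it

TASK

Pick up the soft-faced mallet and tap the pallet along its rails, striking the brass pad: at least three separate light taps, about a centimetre each, drawing the mallet clear of the pad after every tap, until the pallet is fully home against the stop hidden under it. Do not push the pallet with the hand. Then lay the mallet down on the bench and put the red-knobbed lock pin through the pallet's bore into the receiver until its collar sits down on the deck, leaving the other things on the bench alone.

Things in the scene. Friction and masses are not known exactly. Their poses are not given: they have to be found in the camera images.
- receiver: Fixed grey steel base plate, 170 (x) by 320 (y) by 25 mm high, with a steel guide rail along each long side (54 to 85 mm either side of the centre line, tops 45 mm above the bench). Origin: centre of its underside. The pallet must travel towards its +y. Its pin bore (17 mm, through) and the stop that ends the travel lie unseen under the pallet; the stop must be felt.
- pallet: Pallet (about 3 kg) in the rails, sliding along the receiver's y only; aluminium deck 104 (x) by 220 (y) mm, 50 mm above the bench. Origin: centre of its underside, 25 mm above the bench. About 6 N slides it slowly, 9 N at 0.1 m/s; it stays where left. It starts 40 to 75 mm short of the rigid stop. A steel end plate with corner gussets, 100 mm above the bench, closes its -y end.
- vice (a point): Top centre of the small steel vice fixed on the deck, 104 (x) by 66 (y) mm, up to 113 mm above the bench: keep clear of it when the pin goes in.
- strike_pad (a point): Centre of the outer face of the brass strike pad at the pallet's -y end, 70 mm above the bench. The pad is 70 mm wide (x) and 56 mm high (42 to 98 mm above the bench); its face looks to the receiver's -y. Strike it towards the receiver's +y.
- pallet_bore (a point): Centre of the mouth of the pin bore in the deck, 50 mm above the bench, with a brass ring around it. Vertical, 17 mm in diameter, with a 2 mm chamfer; it runs 24 mm through the pallet and goes on into the receiver's bore, down to the bench, only when the pallet is home. 60 mm clear to the end plate and 65 mm to the vice, along y.
- mallet_grip (a point): Grip point of the loose mallet (0.42 kg): on the axis of its wooden neck, which is 24 mm wide (the mallet's y) and 26 mm high, from 18 to 97 mm from the head's centre; this point is 55 mm from it. It starts lying level on the bench, axis 17.5 mm above it. x axis: along the handle from butt to head. The handle goes on 134 mm to -x of this point, its butt 35 mm in diameter.
- mallet_head (a point): Centre of the mallet's head, a cylinder 35 mm in diameter and 100 mm long lying along the mallet's y axis, with a white striking face at either end, 50 mm from this point; the mallet's balance point is about 30 mm from here towards the handle.
- pin_block: Fixed wooden tooling block, 80 by 130 mm and 56 mm high, with three upright holes; the lock pin starts upright in the one at the -y end. Origin: centre of its underside.
- pin_knob (a point): Centre of the red knob of the loose lock pin (0.13 kg), a cylinder 30 mm in diameter and 34 mm high: 78 mm above the pin's tip. It starts upright in the block, this point 86 mm above the bench. z axis: along the pin from tip to knob.
- pin_tip (a point): Tip of the lock pin. Its shank is 14 mm in diameter and 48 mm long from the tip to the underside of the 30 mm collar, and tapers to 8 mm over the last 8 mm. When it is fully in, the tip is 2 mm above the bench and the knob's centre 80 mm.
- steel_ring: Bystander: loose steel ring, 90 mm in diameter, 22 mm high. Leave it alone.
- oil_bottle: Bystander: loose white oil bottle with a red nozzle, 56 mm in diameter, 150 mm high. Leave it alone.
- v_block: Bystander: loose steel V-block, 60 by 80 by 45 mm. Leave it alone.
Not all that is in view belongs to the job. What is shaped like the part that bears pin_knob but green or purple is not meant.

How it is judged:
By the outcome, as a careful person would: the job done as asked, in the order asked, and still so for the second after the job is handed in, with the robot touching nothing.
It also fails if it takes over 72 s, if anything falls off the work surface, if the arm or the gripper's body presses on something with over 40 N, if the wrist force passes 120 N, or if a joint passes its speed limit or range.

ROBOT

A 6-joint arm with a two-finger parallel gripper is mounted at the origin on the work surface. World frame = base frame: x ahead of the robot, y to its left, z up, the work surface at z = 0. Lengths are in m, angles in rad, forces in N, time in s.
With the tool pointing down it reaches from about 0.4 to 0.825 m from the base axis. Payload 7 kg.
Tool frame: the origin (TCP) lies at the very end of the fingers, on their centre line; the grasp point (between the pads) lies 19 mm behind it (robot.grip_point_offset is the distance from the TCP to the grasp point, in m); z points along the fingers, y is the direction in which the jaws open and shut (so a half turn about z gives the same grasp; the last joint's range is limited). The gripper opens to 85 mm and grips with 20 to 120 N. Pads are 22 mm wide; open, the fingers measure 114 mm over their backs; the gripper's body (76 mm by 85 mm) begins 54 mm behind the grasp point. The pads swing forward as they close: fully open they stand 13 mm farther back than shut.
Start: joints at [1.54, 0.359, 0.012, 0, -1.224, -0.288], TCP at [0.212, 0.641, 0.231] pointing down, gripper open.
Joint ranges: [-3.07, 3.07], [-1.43, 2.12], [-1.02, 1.25], [-3.03, 1.67], [-3.05, -0], [-3.03, 3.03]. Speed limits (rad/s): [2.39, 2.39, 3.01, 3.14, 3.14, 3.14].

INTERFACE

Orientations are given as a unit quaternion [w, x, y, z].
In Python, from rig import robot, eyes, job gives the robot as it stands.
- The arm moves only by the tool send_rows, never from a script. Its arguments are lists of equal length, an entry for each row: "travel": the shift along the tool's x, y, z in cm, a list of three; "twist": the turn, a rotation vector about the tool's x, y, z in rad, a list of three; "claw": the gripper's target within -1 to 1 (fully open at 1, half-way at 0, shut at -1). A call has 1 to 20 rows; each row shifts and turns the commanded pose from where the row before left it, along the tool's axes as they then stand; what a row does not reach is not made up. A row lasts 1/12 s, in which the tool goes at most 41.7 mm and 7.16 degrees, less where a joint would pass 70% of its speed; a pose out of reach is approached as far as the arm can. A call is refused whole if a number of a shift passes 4.17 or a number of a turn 0.125, either way. A call with a gripper value outside its range is refused whole. The fingers move at their own pace and stop on an object; the grip force is fixed at half the most. Time passes only in rows, so rows that do not move let the fingers close. It gives the time, the measured TCP pose, the force and the opening at its end, in the units of the state.
- robot.sense(): the state, without advancing time (a new reading comes with each control period).
- eyes.grab_frame(name): name is "side" or "top"; returns a dict with "image" (384x512x3 uint8, blue, green, red), "range_z" (384x512 float32, m along the optical axis (not along the pixel's ray), 0 where there is no reading), "fx", "fy", "cx", "cy" (pixels), "rvec" (rotation vector, rad) and "tvec" (3), from world to camera coordinates, as OpenCV has them. Camera axes: x right, y down, z forward; pixel columns grow to the right and rows downward; lengths in m; the calibration is good to about 2 mm. A picture is of the moment at which its call begins.
- job.hand_in(): hands the job in, once; it reports no verdict.
The state is a dict: "time_s": time; "qpos": joint angles; "qvel": joint speeds; "joint_torque": joint torques, N m; "tool_pos": TCP position; "eef_rot": TCP orientation; "force": force on the tool from outside, world axes, zero at the start; "ft_torque": the same for the moment, N m; "gripper_width": opening from 0.0 (shut) to 1.0 (fully open).
Only numpy, scipy, OpenCV 4.12 (cv2) and the standard library are available. Lean on these libraries where they do the work, as an engineer would, in place of code of your own. Each camera call takes 0.05 s, during which the arm holds its last target.

## Working session

There is one attempt and no reset: what is moved stays moved. The work goes in short steps, Python scripts to look and compute and a tool call to move; the robot and the scene stay as the last step left them, time stands still between calls to the robot, and variables do not carry over. Pictures are saved under pics/ and viewed, and the job is handed in when it is done.

Besides the shell and the picture viewer there is one more tool, called as name(argument=value, ...) on one line, values as JSON. send_rows: Moves the arm, as the interface text tells. Its arguments: {"type":"object","properties":{"travel":{"type":"array","items":{"type":"array","items":{"type":"number"}}},"twist":{"type":"array","items":{"type":"array","items":{"type":"number"}}},"claw":{"type":"array","items":{"type":"number"}}},"required":["travel","twist","claw"]}

```bash
mkdir -p pics; ls; cat > h.py <<'E'
import numpy as np, cv2
from rig import robot, eyes, job
def grab(n,fn=None):
    f=eyes.grab_frame(n)
    if fn: cv2.imwrite('pics/'+fn,f['image'])
    np.save('/tmp/%s.npy'%n,f,allow_pickle=True)
    return f
def cam(f):
    R,_=cv2.Rodrigues(np.array(f['rvec'],float)); return R,np.array(f['tvec'],float).ravel()
def ray(f,u,v,z):
    R,t=cam(f); C=-R.T@t
    d=R.T@np.array([(u-f['cx'])/f['fx'],(v-f['cy'])/f['fy'],1])
    return C+d*(z-C[2])/d[2]
def cloud(f):
    R,t=cam(f); Z=f['range_z']; v,u=np.indices(Z.shape)
    P=np.stack([(u-f['cx'])/f['fx']*Z,(v-f['cy'])/f['fy']*Z,Z],-1)
    W=(P-t)@R; W[Z<=0]=np.nan
    return W
def proj(f,p):
    R,t=cam(f); q=R@np.array(p)+t
    return f['cx']+f['fx']*q[0]/q[2], f['cy']+f['fy']*q[1]/q[2]
def load(n): return np.load('/tmp/%s.npy'%n,allow_pickle=True).item()
E
python3 - <<'E'
from h import *
for n in('side','top'):
    f=grab(n,n+'0.png'); R,t=cam(f); print(n,f['fx'],-R.T@t,R[2])
print(robot.sense())
E
```

```text
pics
side 379.37760740034736 [0.37785924 0.67000057 0.85473246] [ 0.25836559 -0.62548805 -0.73621459]
top 371.23982669716435 [0.48622977 0.02081992 1.1251149 ] [ 0.15524818 -0.01817881 -0.98770822]
{'time_s': 0.1, 'qpos': array([ 1.54010781e+00,  3.59301686e-01,  1.11550791e-02, -2.90841784e-04,
       -1.22408994e+00, -2.88094109e-01]), 'qvel': array([ 1.52099740e-03, -3.20716488e-03,  1.53892890e-04,  1.63271965e-03,
        3.03528857e-05, -1.16943211e-03]), 'joint_torque': array([-3.75946966e-04, -5.84764445e+01,  2.94108206e+01,  6.95447624e+00,
       -3.21668500e-03, -7.34271524e-07]), 'tool_pos': array([0.21145278, 0.64057883, 0.23047134]), 'eef_rot': array([ 7.31704767e-04,  9.87315950e-01, -1.58766109e-01, -4.31767186e-05]), 'force': array([-0.13884646,  0.47055414, -0.66290539]), 'ft_torque': array([-0.00282368, -0.00526667, -0.04320346]), 'gripper_width': 1.003385407140597}
```

View pics/side0.png

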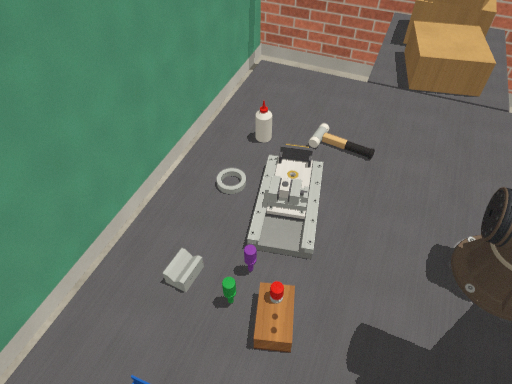

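View pics/top0.png

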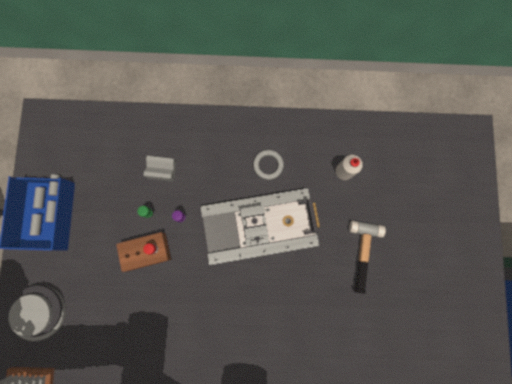

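```bash
python3 - <<'E'
from h import *
f=load('top'); im=f['image']
cv2.imwrite('pics/t1.png',cv2.resize(im[180:300,190:400],None,fx=3.8,fy=3.8,interpolation=cv2.INTER_CUBIC))
cv2.imwrite('pics/t2.png',cv2.resize(im[140:280,100:230],None,fx=4,fy=4,interpolation=cv2.INTER_CUBIC))
f2=load('side'); im2=f2['image']
cv2.imwrite('pics/s1.png',cv2.resize(im2[110:270,210:390],None,fx=3.7,fy=3.7,interpolation=cv2.INTER_CUBIC))
W=cloud(f); print(np.nanmin(W[...,2]), [W[v,u] for u,v in [(360,260),(290,220),(330,300)]])
print((f['range_z']>0).mean(),(f2['range_z']>0).mean())
print(ray(f,368,230,.0175),ray(f,288,221,.05),ray(f,150,249,.1),ray(f,205,230,0.025))
E
```

```text
-0.7678755908344957 [array([ 0.47414119, -0.30572225,  0.02421703]), array([ 0.58425453, -0.09608064,  0.04070175]), array([ 0.35501437, -0.22223844, -0.00061113])]
0.9959259033203125 0.9961496988932291
[ 0.5633463  -0.33316067  0.0175    ] [ 0.58033053 -0.08929937  0.05      ] [0.48864854 0.28999297 0.1       ] [0.54866079 0.15271326 0.025     ]
```

View pics/t1.png

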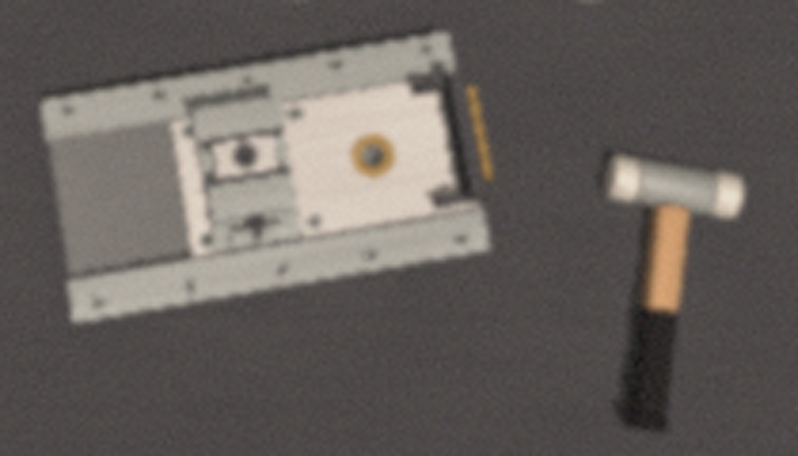

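View pics/t2.png

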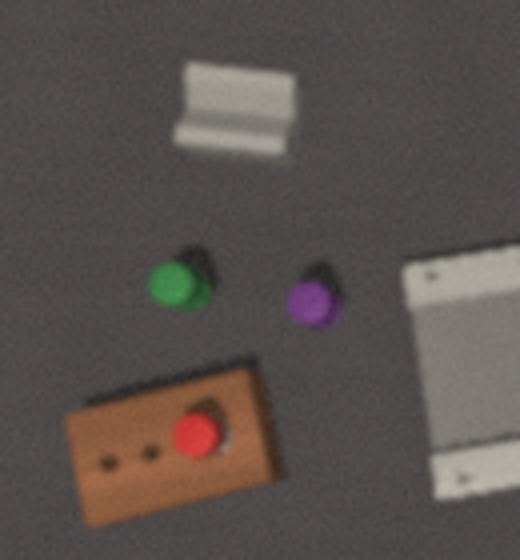

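View pics/s1.png

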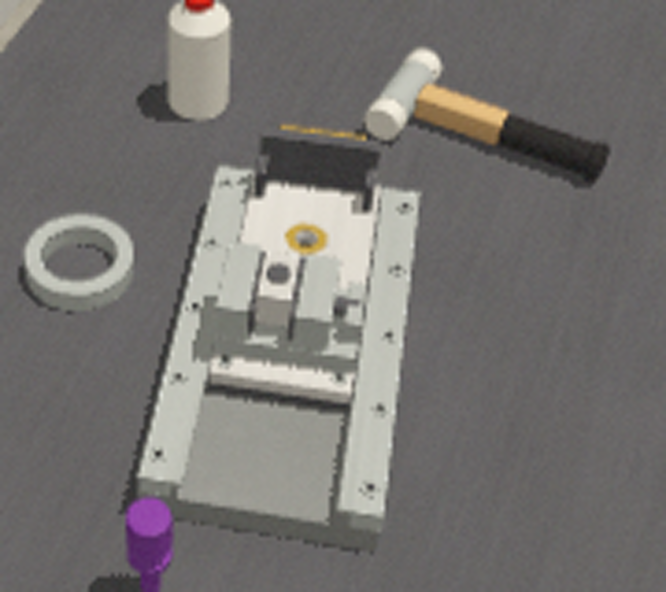

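```bash
python3 - <<'E'
from h import *
f=load('top'); g=load('side')
for c in [(42,100),(450,33),(490,248),(72,322)]:
    print('rail',ray(f,190+c[0]/3.8-.4,180+c[1]/3.8-.4,.045)[:2])
def comp(f,mask,z,name,roi):
    m=np.zeros(mask.shape,np.uint8); x0,y0,x1,y1=roi; m[y0:y1,x0:x1]=mask[y0:y1,x0:x1]
    n,l,s,c=cv2.connectedComponentsWithStats(m)
    k=1+np.argmax(s[1:,4]); 
    print(name,s[k],c[k],ray(f,*c[k],z).round(4), np.nanmedian(cloud(f)[l==k],0).round(4)); return l==k
full=(0,0,512,384)
for nm,F,roiK,roiB,roiW in (('top',f,(130,235,170,265),(270,205,305,235),(350,230,380,265)),('side',g,(262,275,290,305),(280,165,305,185),(318,130,350,155))):
    hsv=cv2.cvtColor(F['image'],cv2.COLOR_BGR2HSV); H,S,V=cv2.split(hsv)
    red=((H<6)|(H>174))&(S>150)&(V>80)
    comp(F,red,.103 if nm=='top' else .09,nm+' knob',roiK)
    ora=(H>10)&(H<28)&(S>90)&(V>70)
    comp(F,ora,.05,nm+' ring',roiB)
    m=comp(F,ora,.0305,nm+' wood',roiW)
# mallet by height, top
W=cloud(f); z=W[...,2]
m=(z>.01); m[:, :340]=0; m[:205]=0; m[300:]=0
m[:,400:]=0
ii=np.argwhere(m); 
P=W[m][:,:2].astype(np.float32); print(len(P),cv2.minAreaRect(P))
# rect head: split along
c,ax,_=cv2.PCACompute2(P,None) if False else (P.mean(0),None,None)
# block, z ~.056
m=(z>.045)&(z<.065); m[:, 175:]=0; m[:,:105]=0; m[:225]=0; m[280:]=0
P=W[m][:,:2].astype(np.float32); print('block',len(P),cv2.minAreaRect(P))
m=(z>.07); m[:, 320:]=0; m[:,300:305]=m[:,300:305]; m[:,:300]=0; m[:190]=0; m[240:]=0
P=W[m]; print('plate',len(P),P.min(0),P.max(0))
E
```

```text
rail [0.61725071 0.16646519]
rail [ 0.67957129 -0.14775137]
rail [ 0.51425242 -0.17945664]
rail [0.4502232  0.13536623]
top knob [143 243  13  12 110] [148.85454545 248.37272727] [0.4902 0.2924 0.103 ] [0.4908 0.2926 0.1044]
top ring [283 216  10  10  57] [287.77192982 220.59649123] [ 0.5815 -0.0886  0.05  ] [ 0.5803 -0.0891  0.0514]
top wood [359 234  12  29 278] [364.58633094 247.87769784] [ 0.5097 -0.3179  0.0305] [ 0.5094 -0.3181  0.0297]
side knob [270 281  14  19 213] [276.33802817 290.04694836] [0.4882 0.2936 0.09  ] [0.4866 0.3004 0.1046]
side ring [287 171  11   8  47] [292.25531915 174.34042553] [ 0.5806 -0.0902  0.05  ] [ 0.5797 -0.088   0.0531]
side wood [322 133  25  16 231] [333.97835498 140.41125541] [ 0.5091 -0.3095  0.0305] [ 0.5101 -0.3122  0.0304]
1000 ((0.48262766003608704, -0.31566789746284485), (0.10085472464561462, 0.20582079887390137), 81.92093658447266)
block 1215 ((0.4811632037162781, 0.3250618577003479), (0.08008334040641785, 0.13132327795028687), 16.202184677124023)
plate 293 [ 0.5426639  -0.16825491  0.07040145] [ 0.63964668 -0.11939035  0.1046232 ]
```

```bash
cat >> h.py <<'E'
from scipy.spatial.transform import Rotation as Ro
def goto(p,yaw,zoff=None):
    """yaw = world angle of tool y axis target (mod pi); prints tool-frame moves"""
    s=robot.sense(); q=s['eef_rot']; R=Ro.from_quat([q[1],q[2],q[3],q[0]]).as_matrix()
    y=np.arctan2(R[1,1],R[0,1]); d=(yaw-y+np.pi/2)%np.pi-np.pi/2
    dp=np.array(p)-s['tool_pos']
    print('t',s['time_s'],'pos',s['tool_pos'].round(4),'tooly yaw',round(y,4),'tilt',R[:,2].round(4),'q',s['qpos'].round(2))
    print('dyaw',round(d,4),'twist z',round(-d,4)); print('dp world',dp.round(4),'tool cm now',(R.T@dp*100).round(2))
    c,s_=np.cos(d),np.sin(d); R2=np.array([[c,-s_,0],[s_,c,0],[0,0,1]])@R
    print('tool cm after turn',(R2.T@dp*100).round(2))
    print('force',s['force'].round(1),'w',round(float(s['gripper_width']),3))
E
python3 - <<'E'
from h import *
f=load('top'); g=load('side')
W=cloud(f); z=W[...,2]
R=.5
def tp(x,y,zz): return ray(f,190+x/3.8-.37,180+y/3.8-.37,zz)[:2]
print('pad',tp(472,88,.098),tp(488,178,.098))
h=tp(676,187,.035); print('head',h, 'ends',tp(608,180,.0175),tp(745,196,.0175))
# wood edges
H,S,V=cv2.split(cv2.cvtColor(f['image'],cv2.COLOR_BGR2HSV))
m=(H>8)&(H<28)&(S>80)&(V>60); m[:230]=0;m[270:]=0;m[:,:350]=0;m[:,380:]=0
ys=np.argwhere(m); P=np.array([ray(f,u,v,.0305)[:2] for v,u in ys]); r=cv2.minAreaRect(P.astype(np.float32)); print(r)
m=(z>.01);m[:,:340]=0;m[:205]=0;m[300:]=0;m[:,400:]=0
Q=W[m]; hd=Q[Q[:,0]>.545]; print('head pts',cv2.minAreaRect(hd[:,:2].astype(np.float32)),hd[:,2].max())
ha=Q[Q[:,0]<.53]; l=cv2.fitLine(ha[:,:2].astype(np.float32),cv2.DIST_HUBER,0,.01,.01).ravel();print(l,np.arctan2(l[1],l[0]))
# side view brass pad
H,S,V=cv2.split(cv2.cvtColor(g['image'],cv2.COLOR_BGR2HSV))
m=(H>10)&(H<30)&(S>80)&(V>60); m[:140]=0;m[152:]=0;m[:,:280]=0;m[:,316:]=0
vs=np.argwhere(m); print(vs[:,0].mean(),vs[:,1].mean(),vs[:,1].min(),vs[:,1].max(), ray(g,vs[:,1].mean(),vs[:,0].mean(),.098))
goto([.5,-.3,.2],1.4)
E
```

```text
pad [ 0.62936146 -0.15611167] [ 0.56342536 -0.16812386]
head [ 0.56550153 -0.32621902] ends [ 0.57070236 -0.27790858] [ 0.56129137 -0.38646216]
((0.5100915431976318, -0.31779909133911133), (0.032058507204055786, 0.08444085717201233), 81.71104431152344)
head pts ((0.564052939414978, -0.32722610235214233), (0.10085472464561462, 0.041337739676237106), 81.92093658447266) 0.0401325974439955
[ 0.9905486  -0.13716206  0.45355377 -0.3100755 ] -0.13759583
145.35714285714286 297.9642857142857 286 308 [ 0.59210692 -0.16582471  0.098     ]
t 0.1 pos [0.2115 0.6406 0.2305] tooly yaw -1.8897 tilt [-3.0e-04 -1.4e-03 -1.0e+00] q [ 1.54  0.36  0.01 -0.   -1.22 -0.29]
dyaw 0.1481 twist z -0.1481
dp world [ 0.2885 -0.9406 -0.0305] tool cm now [56.89 80.27  3.17]
tool cm after turn [44.42 87.78  3.18]
force [-0.1  0.5 -0.7] w 1.003
```

send_rows(travel=[[1.5, 0.1, 0], [3.2, 0.25, 0], [3.2, 0.25, 0], [3.2, 0.25, 0], [3.2, 0.25, 0], [3.2, 0.25, 0], [3.2, 0.25, 0], [3.2, 0.25, 0], [3.2, 0.25, 0], [3.2, 0.25, 0], [3.2, 0.25, 0], [3.2, 0.25, 0], [3.2, 0.25, 0], [3.2, 0.25, 0], [3.2, 0.25, 0], [3.2, 0.25, 0], [3.2, 0.25, 0], [3.2, 0.25, 0], [3.2, 0.25, 0], [3.2, 0.25, 0]], twist=[[0, 0, 0.025], [0, 0, 0.05], [0, 0, 0.05], [0, 0, 0.05], [0, 0, 0.05], [0, 0, 0.05], [0, 0, 0.05], [0, 0, 0.05], [0, 0, 0.05], [0, 0, 0.05], [0, 0, 0.05], [0, 0, 0.05], [0, 0, 0.05], [0, 0, 0.05], [0, 0, 0.05], [0, 0, 0.05], [0, 0, 0.05], [0, 0, 0.05], [0, 0, 0.05], [0, 0, 0.05]], claw=[1, 1, 1, 1, 1, 1, 1, 1, 1, 1, 1, 1, 1, 1, 1, 1, 1, 1, 1, 1])

```text
time_s: 1.77
tool_pos: [0.6038, 0.1837, 0.2309]
eef_rot: [0.0, 0.797, -0.604, -0.0]
force: [0.2, -0.1, 0.6]
gripper_width: 1.002
```

send_rows(travel=[[3.2, 0.25, 0], [3.2, 0.25, 0], [3.2, 0.25, 0], [3.2, 0.25, 0], [3.2, 0.25, 0], [3.2, 0.25, 0], [3.2, 0.25, 0], [3.2, 0.25, 0], [3.2, 0.25, 0], [3.2, 0.25, 0], [3.2, 0.25, 0], [3.2, 0.25, 0], [3.2, 0.25, 0], [3.2, 0.25, 0], [1.5, 0.25, 0], [0, 0, 0]], twist=[[0, 0, 0.05], [0, 0, 0.05], [0, 0, 0.05], [0, 0, 0.05], [0, 0, 0.05], [0, 0, 0.05], [0, 0, 0.05], [0, 0, 0.05], [0, 0, 0.05], [0, 0, 0.05], [0, 0, 0.05], [0, 0, 0.05], [0, 0, 0.05], [0, 0, 0.05], [0, 0, 0.05], [0, 0, 0]], claw=[1, 1, 1, 1, 1, 1, 1, 1, 1, 1, 1, 1, 1, 1, 1, 1])

```text
time_s: 3.1
tool_pos: [0.5374, -0.2665, 0.2311]
eef_rot: [-0.0, -0.519, 0.855, 0.0]
force: [0.7, 0.4, -0.9]
gripper_width: 1.003
```

```bash
python3 - <<'E'
from h import *
goto([.524,-.3206,.15],1.431)
E
```

```text
t 3.1 pos [ 0.5374 -0.2665  0.2311] tooly yaw 2.6618 tilt [-0.001  0.    -1.   ] q [-0.13  0.24 -0.16  0.   -1.17 -0.35]
dyaw -1.2308 twist z 1.2308
dp world [-0.0134 -0.0541 -0.0811] tool cm now [ 5.41 -1.31  8.11]
tool cm after turn [ 0.57 -5.55  8.1 ]
force [ 0.7  0.4 -0.9] w 1.003
```

send_rows(travel=[[0, 0, 0], [0, 0, 0], [0, 0, 0], [0, 0, 0], [0, 0, 0], [0, 0, 0], [0, 0, 0], [0, 0, 0], [0, 0, 0], [0, 0, 0], [0, 0, 0], [0.19, -1.85, 2.7], [0.19, -1.85, 2.7], [0.19, -1.85, 2.7], [0, 0, 0]], twist=[[0, 0, 0.112], [0, 0, 0.112], [0, 0, 0.112], [0, 0, 0.112], [0, 0, 0.112], [0, 0, 0.112], [0, 0, 0.112], [0, 0, 0.112], [0, 0, 0.112], [0, 0, 0.112], [0, 0, 0.111], [0, 0, 0], [0, 0, 0], [0, 0, 0], [0, 0, 0]], claw=[1, 1, 1, 1, 1, 1, 1, 1, 1, 1, 1, 1, 1, 1, 1])

```text
time_s: 4.35
tool_pos: [0.5229, -0.3184, 0.1442]
eef_rot: [-0.004, 0.067, 0.998, 0.001]
force: [-0.9, 1.5, -1.4]
gripper_width: 1.006
```

```bash
python3 - <<'E'
from h import *
goto([.524,-.3206,.005],1.431)
f=grab('top','t3.png'); grab('side','s3.png')
g=load('side'); cv2.imwrite('pics/s3.png',cv2.resize(g['image'][80:200,260:420],None,fx=4,fy=4))
E
```

```text
t 4.35 pos [ 0.5229 -0.3184  0.1442] tooly yaw 1.4357 tilt [-0.0081  0.0034 -1.    ] q [-0.23  0.33 -0.24 -0.   -1.01 -1.48]
dyaw -0.0047 twist z 0.0047
dp world [ 0.0011 -0.0022 -0.1392] tool cm now [-0.26 -0.24 13.92]
tool cm after turn [-0.26 -0.24 13.92]
force [-0.9  1.5 -1.4] w 1.006
```

View pics/s3.png

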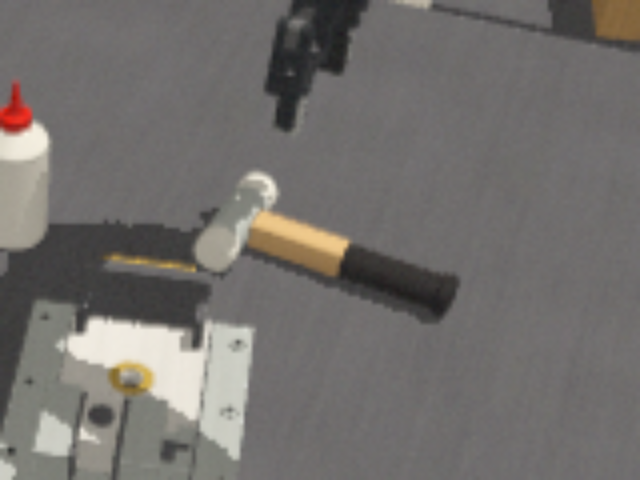

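send_rows(travel=[[0, 0, 2.5], [0, 0, 2.5], [0, 0, 2.5], [0, 0, 2.0], [0, 0, 1.5], [0, 0, 1.0], [0, 0, 0], [0, 0, 0]], twist=[[0, 0, 0], [0, 0, 0], [0, 0, 0], [0, 0, 0], [0, 0, 0], [0, 0, 0], [0, 0, 0], [0, 0, 0]], claw=[1, 1, 1, 1, 1, 1, 1, 1])

```text
time_s: 5.12
tool_pos: [0.5275, -0.3178, 0.0312]
eef_rot: [0.0, 0.066, 0.998, -0.0]
force: [0.3, 0.7, 0.6]
gripper_width: 1.002
```

```bash
python3 - <<'E'
from h import *
goto([.524,-.3206,.005],1.431)
f=grab('top'); cv2.imwrite('pics/t4.png',cv2.resize(f['image'][190:310,320:440],None,fx=4,fy=4))
E
```

```text
t 5.1167 pos [ 0.5275 -0.3178  0.0312] tooly yaw 1.4386 tilt [ 8.e-04 -5.e-04 -1.e+00] q [-0.23  0.45 -0.35  0.   -0.76 -1.48]
dyaw -0.0076 twist z 0.0076
dp world [-0.0035 -0.0028 -0.0262] tool cm now [ 0.31 -0.33  2.62]
tool cm after turn [ 0.31 -0.33  2.62]
force [0.3 0.7 0.6] w 1.002
```

View pics/t4.png

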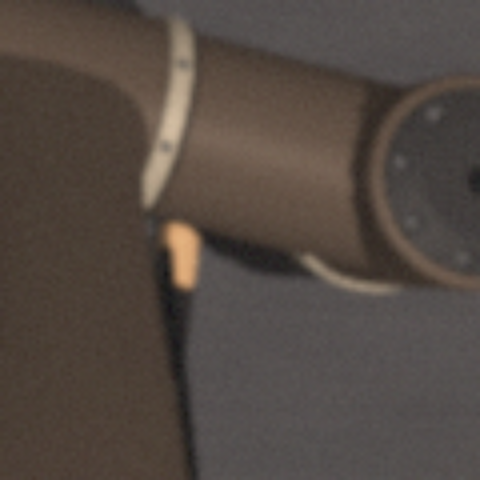

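Down to the grasp with the small correction, then close.

send_rows(travel=[[0.15, -0.15, 0.8], [0.15, -0.15, 1.0], [0, 0, 0.8], [0, 0, 0], [0, 0, 0], [0, 0, 0], [0, 0, 0], [0, 0, 0], [0, 0, 0], [0, 0, 0], [0, 0, 0], [0, 0, 0]], twist=[[0, 0, 0], [0, 0, 0], [0, 0, 0.007], [0, 0, 0], [0, 0, 0], [0, 0, 0], [0, 0, 0], [0, 0, 0], [0, 0, 0], [0, 0, 0], [0, 0, 0], [0, 0, 0]], claw=[1, 1, 1, 1, -1, -1, -1, -1, -1, -1, -1, -1])

```text
time_s: 6.17
tool_pos: [0.5237, -0.3208, 0.005]
eef_rot: [0.001, 0.07, 0.998, -0.0]
force: [-2.9, -1.4, 4.9]
gripper_width: 0.268
```

send_rows(travel=[[0, 0, 0], [0, 0, 0], [0, 0, 0], [0, 0, 0]], twist=[[0, 0, 0], [0, 0, 0], [0, 0, 0], [0, 0, 0]], claw=[-1, -1, -1, -1])

```text
time_s: 6.5
tool_pos: [0.5237, -0.3208, 0.005]
eef_rot: [0.001, 0.07, 0.998, -0.0]
force: [-0.9, -1.2, 5.2]
gripper_width: 0.266
```

```bash
python3 - <<'E'
from h import *
goto([.524,-.3206,.115],1.431)
f=grab('side'); cv2.imwrite('pics/s4.png',cv2.resize(f['image'][80:200,260:420],None,fx=4,fy=4))
E
```

```text
t 6.5 pos [ 0.5237 -0.3208  0.005 ] tooly yaw 1.4309 tilt [ 1.e-03 -6.e-04 -1.e+00] q [-0.23  0.49 -0.38  0.   -0.71 -1.48]
dyaw 0.0001 twist z -0.0001
dp world [0.0003 0.0002 0.11  ] tool cm now [ -0.04   0.02 -11.  ]
tool cm after turn [ -0.04   0.02 -11.  ]
force [-0.9 -1.2  5.2] w 0.266
```

View pics/s4.png

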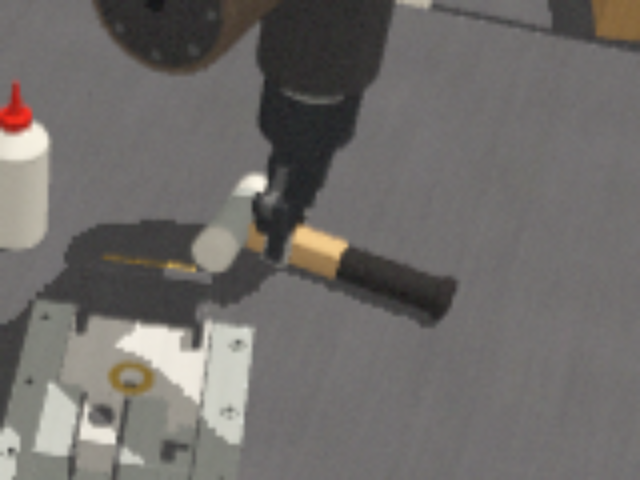

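send_rows(travel=[[0, 0, -0.8], [0, 0, -1.5], [0, 0, -1.5], [0, 0, -1.5], [0, 0, -0.7], [0, 0, 0], [0, 0, 0], [0, 0, 0], [0, 0, 0], [0, 0, 0]], twist=[[0, 0, 0], [0, 0, 0], [0, 0, 0], [0, 0, 0], [0, 0, 0], [0, 0, -0.067], [0, 0, -0.09], [0, 0, -0.09], [0, 0, -0.09], [0, 0, 0]], claw=[-1, -1, -1, -1, -1, -1, -1, -1, -1, -1])

```text
time_s: 7.38
tool_pos: [0.5225, -0.32, 0.0636]
eef_rot: [-0.001, -0.1, 0.995, 0.001]
force: [-0.3, 0.2, -4.5]
gripper_width: 0.272
```

```bash
python3 - <<'E'
from h import *
goto([.5747,-.2677,.0575],1.768)
f=grab('side'); cv2.imwrite('pics/s5.png',cv2.resize(f['image'][80:200,260:420],None,fx=4,fy=4))
g=grab('top'); W=cloud(g); m=W[...,2]>.05; m[:,:330]=0;m[:,375:]=0;m[:145]=0;m[190:]=0; print(np.nanmin(W[m],0),np.nanmax(W[m],0))
E
```

```text
t 7.3833 pos [ 0.5225 -0.32    0.0636] tooly yaw 1.7713 tilt [-1.4e-03  9.0e-04 -1.0e+00] q [-0.23  0.41 -0.33 -0.   -0.83 -1.14]
dyaw -0.0033 twist z 0.0033
dp world [ 0.0522  0.0523 -0.0061] tool cm now [-6.16  4.09  0.61]
tool cm after turn [-6.14  4.11  0.61]
force [-0.3  0.2 -4.5] w 0.272
[ 0.60263979 -0.29104974  0.0506704 ] [ 0.77115033 -0.12010066  0.47473952]
```

View pics/s5.png

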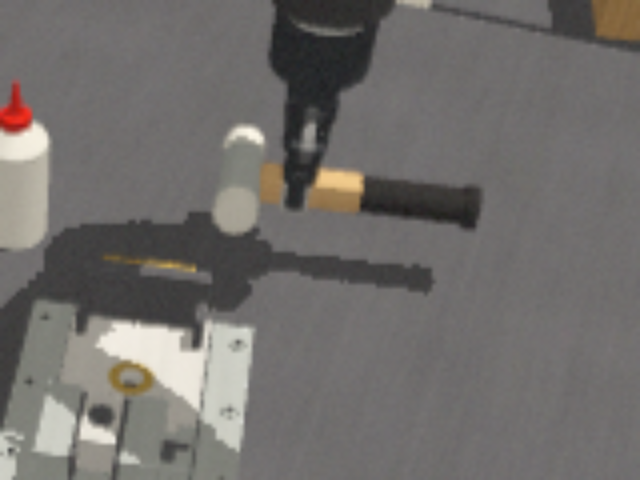

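send_rows(travel=[[-1.5, 0.5, 0.1], [-2.0, 0.5, 0.2], [-1.7, 0.5, 0.3], [-0.9, 0.5, 0], [0, 0, 0], [0, 0, 0]], twist=[[0, 0, 0], [0, 0, 0], [0, 0, 0], [0, 0, 0.003], [0, 0, 0], [0, 0, 0]], claw=[-1, -1, -1, -1, -1, -1])

```text
time_s: 7.98
tool_pos: [0.5793, -0.2881, 0.0577]
eef_rot: [-0.001, -0.097, 0.995, 0.0]
force: [-0.6, -0.6, -3.7]
gripper_width: 0.269
```

```bash
python3 - <<'E'
from h import *
goto([.5747,-.2677,.0575],1.768)
f=grab('side'); cv2.imwrite('pics/s6.png',cv2.resize(f['image'][80:200,230:390],None,fx=4.5,fy=4.5,interpolation=cv2.INTER_CUBIC))
g=grab('top'); cv2.imwrite('pics/t6.png',cv2.resize(g['image'][150:310,280:440],None,fx=3.7,fy=3.7,interpolation=cv2.INTER_CUBIC))
print(ray(f,264,130,.05))
E
```

```text
t 7.9833 pos [ 0.5793 -0.2881  0.0577] tooly yaw 1.7648 tilt [-1.1e-03  4.0e-04 -1.0e+00] q [-0.16  0.46 -0.25 -0.   -0.85 -1.22]
dyaw 0.0032 twist z -0.0032
dp world [-0.0046  0.0204 -0.0002] tool cm now [0.06 2.09 0.02]
tool cm after turn [0.05 2.09 0.02]
force [-0.6 -0.6 -3.7] w 0.269
[ 0.73392671 -0.24820666  0.05      ]
```

View pics/s6.png

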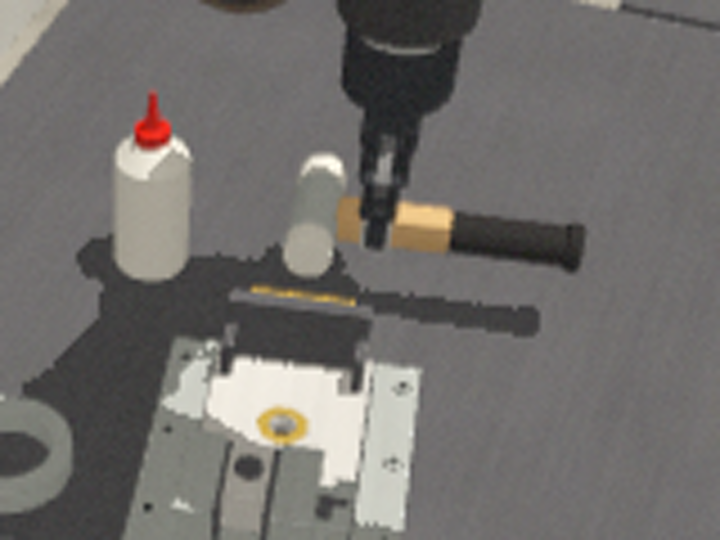

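View pics/t6.png

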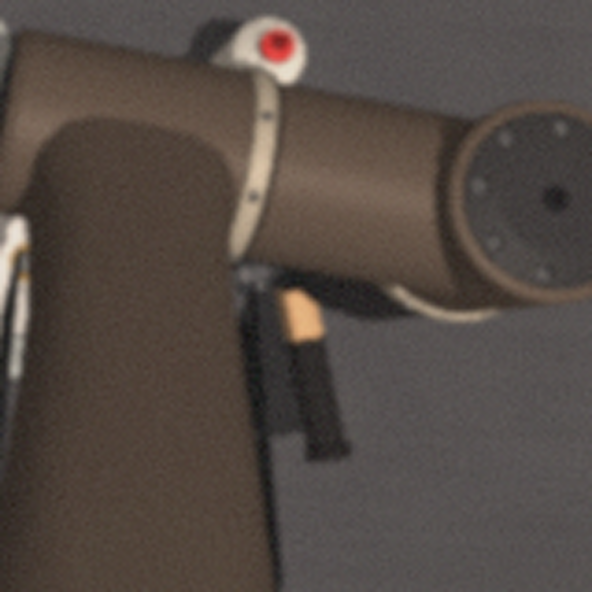

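send_rows(travel=[[0, 1.2, 0], [0, 1.5, 0], [0, 1.3, 0], [0, 0.8, 0], [0, 0, 0], [0, 0, 0], [0, 0, 0]], twist=[[0, 0, 0], [0, 0, 0], [0, 0, 0], [0, 0, 0], [0, 0, 0], [0, 0, 0], [0, 0, 0]], claw=[-1, -1, -1, -1, -1, -1, -1])

```text
time_s: 8.67
tool_pos: [0.5702, -0.2416, 0.0586]
eef_rot: [0.0, -0.097, 0.995, -0.0]
force: [0.2, 0.2, -3.8]
gripper_width: 0.274
```

```bash
cat >> h.py <<'E'
C=np.array([.5653,-.0064]); YR=np.array([-.196,.981]); XR=np.array([.981,.196])
def st():
    s=robot.sense(); d=s['tool_pos'][:2]-C; F=s['force'][:2]
    print('t',round(s['time_s'],2),'yr',round(d@YR*1000,1),'face',round(d@YR*1000+50,1),'xr',round(d@XR*1000,1),'z',s['tool_pos'][2].round(4),'Fy',round(F@YR,1),'Fx',round(F@XR,1),'Fz',s['force'][2].round(1))
def pal(fn=None):
    f=grab('side'); H,S,V=cv2.split(cv2.cvtColor(f['image'],cv2.COLOR_BGR2HSV))
    m=((H>10)&(H<32)&(S>90)&(V>50)).astype(np.uint8); m[:150]=0;m[245:]=0;m[:,:255]=0;m[:,312:]=0
    n,l,s,c=cv2.connectedComponentsWithStats(m); k=[i for i in range(1,n) if s[i,4]>12]
    for i in k: 
        p=ray(f,*c[i],.05); d=p[:2]-C; print('ring?',s[i],p.round(4),'yr',(d@YR).round(4),'xr',(d@XR).round(4))
    if fn: cv2.imwrite('pics/'+fn,cv2.resize(f['image'][80:240,220:390],None,fx=4,fy=3.7,interpolation=cv2.INTER_CUBIC))
E
python3 - <<'E'
from h import *
st(); pal('s7.png')
E
```

```text
t 8.67 yr -231.7 face -181.7 xr -41.3 z 0.0586 Fy 0.2 Fx 0.2 Fz -3.8
ring? [287 171  11   8  47] [ 0.5807 -0.0901  0.05  ] yr -0.0851 xr -0.0013
```

View pics/s7.png

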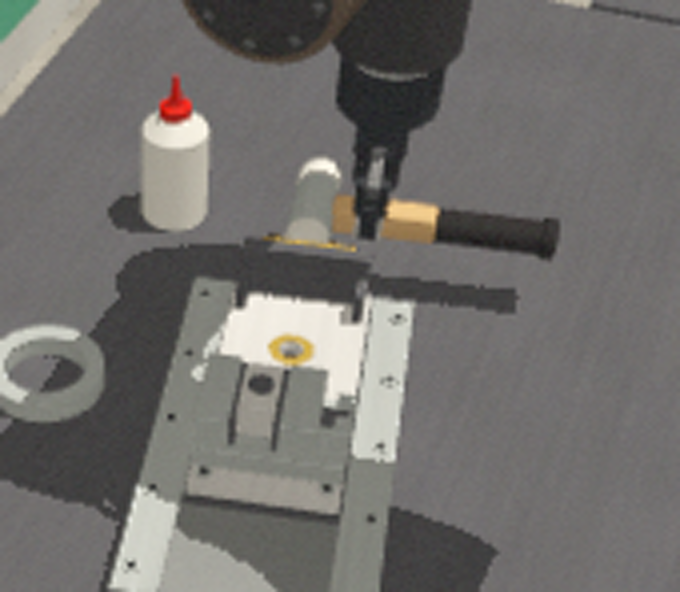

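send_rows(travel=[[0, 0.4, 0], [0, 0.4, 0], [0, 0.2, 0], [0, 0, 0]], twist=[[0, 0, 0], [0, 0, 0], [0, 0, 0], [0, 0, 0]], claw=[-1, -1, -1, -1])

```text
time_s: 9.05
tool_pos: [0.5678, -0.2316, 0.0582]
eef_rot: [-0.0, -0.097, 0.995, 0.0]
force: [0.1, -0.5, -4.5]
gripper_width: 0.269
```

```bash
python3 -c "
from h import *
st()"
```

```text
t 9.05 yr -221.4 face -171.4 xr -41.7 z 0.0582 Fy -0.5 Fx -0.0 Fz -4.5
```

send_rows(travel=[[0, 0.4, 0], [0, 0.4, 0]], twist=[[0, 0, 0], [0, 0, 0]], claw=[-1, -1])

```text
time_s: 9.22
tool_pos: [0.5664, -0.2241, 0.0583]
eef_rot: [-0.0, -0.097, 0.995, -0.0]
force: [-0.1, 0.1, -4.1]
gripper_width: 0.266
```

```bash
python3 -c "
from h import *
st()"
```

```text
t 9.22 yr -213.7 face -163.7 xr -41.6 z 0.0583 Fy 0.2 Fx -0.1 Fz -4.1
```

send_rows(travel=[[0, 0.4, 0], [0, 0.4, 0]], twist=[[0, 0, 0], [0, 0, 0]], claw=[-1, -1])

```text
time_s: 9.38
tool_pos: [0.5648, -0.2169, 0.0584]
eef_rot: [-0.0, -0.097, 0.995, -0.001]
force: [0.6, -8.0, -7.0]
gripper_width: 0.266
```

```bash
python3 -c "
from h import *
st();pal()"
```

```text
t 9.38 yr -206.4 face -156.4 xr -41.7 z 0.0584 Fy -7.9 Fx -1.0 Fz -7.0
ring? [287 172  11   8  51] [ 0.5792 -0.0853  0.05  ] yr -0.0801 xr -0.0018
```

send_rows(travel=[[0, 0.4, 0], [0, -0.8, 0], [0, -1.6, 0], [0, 0, 0], [0, 0, 0]], twist=[[0, 0, 0], [0, 0, 0], [0, 0, 0], [0, 0, 0], [0, 0, 0]], claw=[-1, -1, -1, -1, -1])

```text
time_s: 9.85
tool_pos: [0.5689, -0.2366, 0.0582]
eef_rot: [0.0, -0.096, 0.995, 0.0]
force: [-0.1, -0.6, -3.7]
gripper_width: 0.265
```

```bash
python3 -c "
from h import *
st();pal('s8.png')"
```

```text
t 9.85 yr -226.5 face -176.5 xr -41.6 z 0.0582 Fy -0.5 Fx -0.2 Fz -3.7
ring? [287 173  11   8  50] [ 0.5783 -0.0817  0.05  ] yr -0.0764 xr -0.002
```

View pics/s8.png

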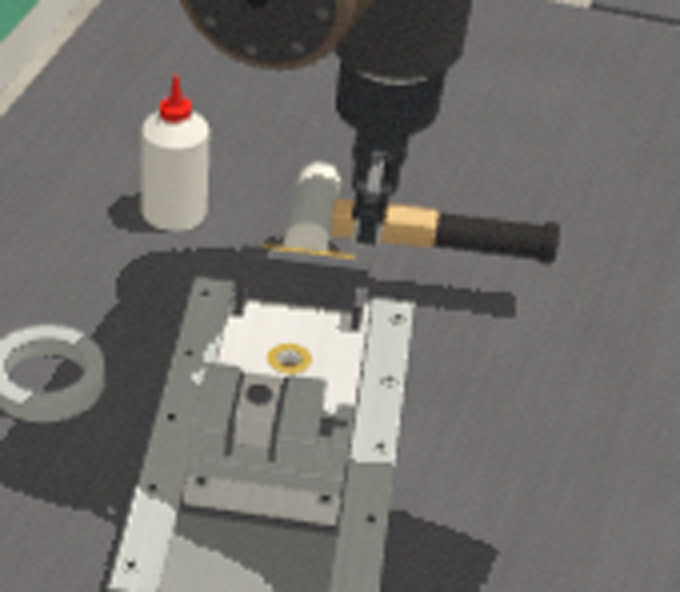

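send_rows(travel=[[0, 0.8, 0], [0, 0.8, 0], [0, 0.6, 0], [0, 0.4, 0], [0, 0.4, 0], [0, 0.4, 0]], twist=[[0, 0, 0], [0, 0, 0], [0, 0, 0], [0, 0, 0], [0, 0, 0], [0, 0, 0]], claw=[-1, -1, -1, -1, -1, -1])

```text
time_s: 10.4
tool_pos: [0.5619, -0.2026, 0.0584]
eef_rot: [-0.0, -0.097, 0.995, -0.001]
force: [0.1, -7.7, -6.6]
gripper_width: 0.27
```

send_rows(travel=[[0, -1.0, 0], [0, -1.4, 0], [0, 0, 0], [0, 0, 0]], twist=[[0, 0, 0], [0, 0, 0], [0, 0, 0], [0, 0, 0]], claw=[-1, -1, -1, -1])

```text
time_s: 10.73
tool_pos: [0.5672, -0.2273, 0.0582]
eef_rot: [0.0, -0.096, 0.995, -0.0]
force: [-0.3, -1.0, -4.2]
gripper_width: 0.269
```

```bash
python3 -c "
from h import *
st();pal()"
```

```text
t 10.73 yr -217.0 face -167.0 xr -41.5 z 0.0582 Fy -0.9 Fx -0.5 Fz -4.2
ring? [293 150  15   2  18] [ 0.5908 -0.1994  0.05  ] yr -0.1943 xr -0.0128
ring? [286 176  11   8  45] [ 0.577  -0.0701  0.05  ] yr -0.0648 xr -0.001
```

send_rows(travel=[[0, 0.8, 0], [0, 0.8, 0], [0, 0.6, 0], [0, 0.4, 0], [0, 0.4, 0], [0, 0.4, 0]], twist=[[0, 0, 0], [0, 0, 0], [0, 0, 0], [0, 0, 0], [0, 0, 0], [0, 0, 0]], claw=[-1, -1, -1, -1, -1, -1])

```text
time_s: 11.28
tool_pos: [0.5601, -0.1929, 0.0584]
eef_rot: [-0.0, -0.097, 0.995, -0.001]
force: [0.5, -6.9, -6.3]
gripper_width: 0.264
```

send_rows(travel=[[0, -1.0, 0], [0, -1.4, 0], [0, 0, 0], [0, 0, 0]], twist=[[0, 0, 0], [0, 0, 0], [0, 0, 0], [0, 0, 0]], claw=[-1, -1, -1, -1])

```text
time_s: 11.62
tool_pos: [0.5652, -0.2175, 0.0582]
eef_rot: [0.0, -0.096, 0.995, -0.0]
force: [0.2, -0.4, -4.7]
gripper_width: 0.269
```

```bash
python3 -c "
from h import *
st();pal('s9.png')"
```

```text
t 11.62 yr -207.1 face -157.1 xr -41.4 z 0.0582 Fy -0.4 Fx 0.1 Fz -4.7
ring? [285 150  23   5  28] [ 0.6001 -0.1867  0.05  ] yr -0.1837 xr -0.0012
ring? [286 178  11   8  51] [ 0.5748 -0.0606  0.05  ] yr -0.055 xr -0.0013
```

View pics/s9.png

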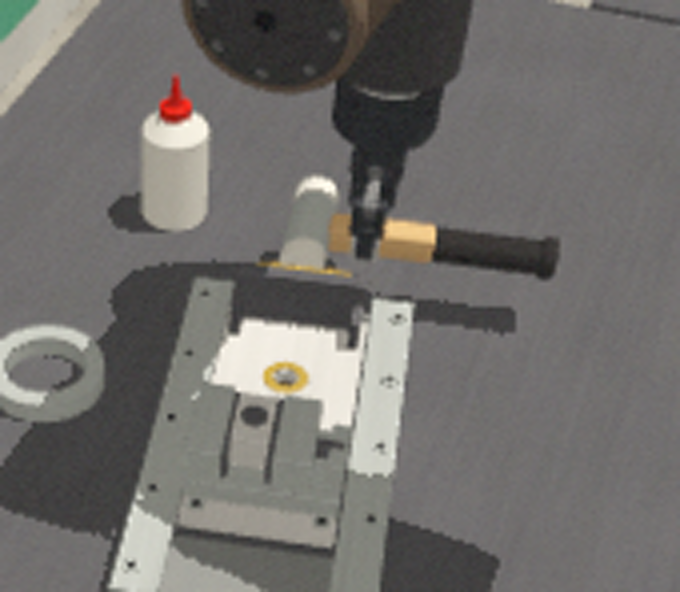

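send_rows(travel=[[0, 0.8, 0], [0, 0.8, 0], [0, 0.6, 0], [0, 0.4, 0], [0, 0.4, 0], [0, 0.4, 0]], twist=[[0, 0, 0], [0, 0, 0], [0, 0, 0], [0, 0, 0], [0, 0, 0], [0, 0, 0]], claw=[-1, -1, -1, -1, -1, -1])

```text
time_s: 12.17
tool_pos: [0.5581, -0.1831, 0.0584]
eef_rot: [-0.0, -0.097, 0.995, -0.001]
force: [1.1, -7.8, -6.5]
gripper_width: 0.274
```

send_rows(travel=[[0, -1.0, 0], [0, -1.4, 0], [0, 0, 0], [0, 0, 0]], twist=[[0, 0, 0], [0, 0, 0], [0, 0, 0], [0, 0, 0]], claw=[-1, -1, -1, -1])

```text
time_s: 12.5
tool_pos: [0.5633, -0.2076, 0.0583]
eef_rot: [0.0, -0.096, 0.995, 0.0]
force: [-0.5, 0.4, -4.1]
gripper_width: 0.27
```

```bash
python3 -c "
from h import *
st();pal()"
```

```text
t 12.5 yr -197.0 face -147.0 xr -41.4 z 0.0583 Fy 0.5 Fx -0.5 Fz -4.1
ring? [284 153  23   4  27] [ 0.5994 -0.1758  0.05  ] yr -0.1728 xr 0.0002
ring? [285 180  11   9  50] [ 0.5728 -0.0513  0.05  ] yr -0.0455 xr -0.0014
```

send_rows(travel=[[0, 0.8, 0], [0, 0.8, 0], [0, 0.6, 0], [0, 0.4, 0], [0, 0.3, 0]], twist=[[0, 0, 0], [0, 0, 0], [0, 0, 0], [0, 0, 0], [0, 0, 0]], claw=[-1, -1, -1, -1, -1])

```text
time_s: 12.97
tool_pos: [0.5571, -0.1779, 0.0584]
eef_rot: [-0.0, -0.097, 0.995, -0.0]
force: [0.2, -7.0, -5.8]
gripper_width: 0.268
```

send_rows(travel=[[0, 0.4, 0]], twist=[[0, 0, 0]], claw=[-1])

```text
time_s: 13.05
tool_pos: [0.5564, -0.1744, 0.0584]
eef_rot: [-0.0, -0.097, 0.995, -0.001]
force: [0.8, -8.6, -5.5]
gripper_width: 0.271
```

Still sliding freely; withdraw and tap again.

send_rows(travel=[[0, -1.0, 0], [0, -1.4, 0], [0, 0, 0], [0, 0, 0]], twist=[[0, 0, 0], [0, 0, 0], [0, 0, 0], [0, 0, 0]], claw=[-1, -1, -1, -1])

```text
time_s: 13.38
tool_pos: [0.5616, -0.1988, 0.0583]
eef_rot: [0.0, -0.096, 0.995, -0.0]
force: [0.2, 0.1, -4.7]
gripper_width: 0.264
```

```bash
python3 -c "
from h import *
st();pal('s10.png')"
```

```text
t 13.38 yr -188.0 face -138.0 xr -41.4 z 0.0583 Fy 0.0 Fx 0.2 Fz -4.7
ring? [283 155  24   4  29] [ 0.5985 -0.1662  0.05  ] yr -0.1632 xr 0.0012
ring? [285 183  11   8  51] [ 0.5704 -0.042   0.05  ] yr -0.036 xr -0.002
```

View pics/s10.png

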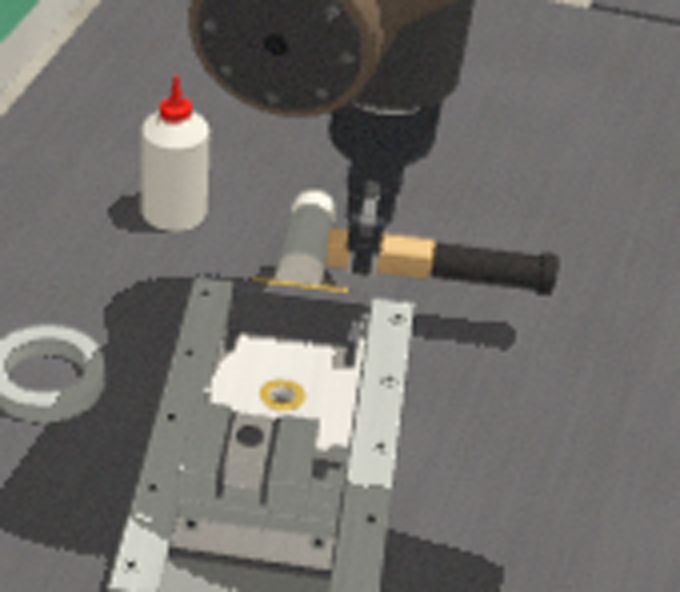

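send_rows(travel=[[0, 0.8, 0], [0, 0.8, 0], [0, 0.5, 0], [0, 0.4, 0], [0, 0.2, 0]], twist=[[0, 0, 0], [0, 0, 0], [0, 0, 0], [0, 0, 0], [0, 0, 0]], claw=[-1, -1, -1, -1, -1])

```text
time_s: 13.85
tool_pos: [0.5558, -0.1709, 0.0584]
eef_rot: [-0.0, -0.097, 0.995, -0.0]
force: [0.2, -6.2, -6.1]
gripper_width: 0.27
```

send_rows(travel=[[0, 0.3, 0]], twist=[[0, 0, 0]], claw=[-1])

```text
time_s: 13.93
tool_pos: [0.5553, -0.1685, 0.0585]
eef_rot: [-0.0, -0.097, 0.995, -0.001]
force: [-0.4, -7.1, -5.5]
gripper_width: 0.272
```

send_rows(travel=[[0, 0.3, 0]], twist=[[0, 0, 0]], claw=[-1])

```text
time_s: 14.02
tool_pos: [0.5547, -0.1656, 0.0585]
eef_rot: [-0.0, -0.097, 0.995, -0.001]
force: [-0.3, -7.4, -5.5]
gripper_width: 0.268
```

send_rows(travel=[[0, -1.0, 0], [0, -1.4, 0], [0, 0, 0], [0, 0, 0]], twist=[[0, 0, 0], [0, 0, 0], [0, 0, 0], [0, 0, 0]], claw=[-1, -1, -1, -1])

```text
time_s: 14.35
tool_pos: [0.5598, -0.19, 0.0582]
eef_rot: [0.0, -0.096, 0.995, 0.0]
force: [0.6, 0.8, -5.4]
gripper_width: 0.267
```

send_rows(travel=[[0, 0.8, 0], [0, 0.8, 0], [0, 0.5, 0], [0, 0.4, 0], [0, 0.2, 0]], twist=[[0, 0, 0], [0, 0, 0], [0, 0, 0], [0, 0, 0], [0, 0, 0]], claw=[-1, -1, -1, -1, -1])

```text
time_s: 14.77
tool_pos: [0.5541, -0.162, 0.0584]
eef_rot: [-0.0, -0.097, 0.995, -0.0]
force: [0.4, -5.8, -5.8]
gripper_width: 0.269
```

send_rows(travel=[[0, 0.3, 0]], twist=[[0, 0, 0]], claw=[-1])

```text
time_s: 14.85
tool_pos: [0.5535, -0.1597, 0.0584]
eef_rot: [-0.0, -0.097, 0.995, -0.001]
force: [1.1, -7.4, -5.6]
gripper_width: 0.268
```

send_rows(travel=[[0, 0.3, 0]], twist=[[0, 0, 0]], claw=[-1])

```text
time_s: 14.93
tool_pos: [0.5529, -0.1569, 0.0584]
eef_rot: [-0.0, -0.097, 0.995, -0.001]
force: [-0.9, -20.9, -2.6]
gripper_width: 0.266
```

send_rows(travel=[[0, -1.0, 0], [0, -1.4, 0], [0, 0, 0], [0, 0, 0]], twist=[[0, 0, 0], [0, 0, 0], [0, 0, 0], [0, 0, 0]], claw=[-1, -1, -1, -1])

```text
time_s: 15.27
tool_pos: [0.558, -0.1804, 0.0582]
eef_rot: [0.0, -0.096, 0.995, 0.0]
force: [-0.3, 0.2, -5.0]
gripper_width: 0.266
```

```bash
python3 -c "
from h import *
st();pal('s11.png')"
```

```text
t 15.27 yr -169.3 face -119.3 xr -41.3 z 0.0582 Fy 0.3 Fx -0.3 Fz -5.0
ring? [301 150   5   6  30] [ 0.5806 -0.1931  0.05  ] yr -0.1861 xr -0.0216
ring? [283 159  23   4  29] [ 0.5927 -0.1492  0.05  ] yr -0.1455 xr -0.0011
ring? [284 187  12   8  54] [ 0.5676 -0.0259  0.05  ] yr -0.0196 xr -0.0016
```

View pics/s11.png

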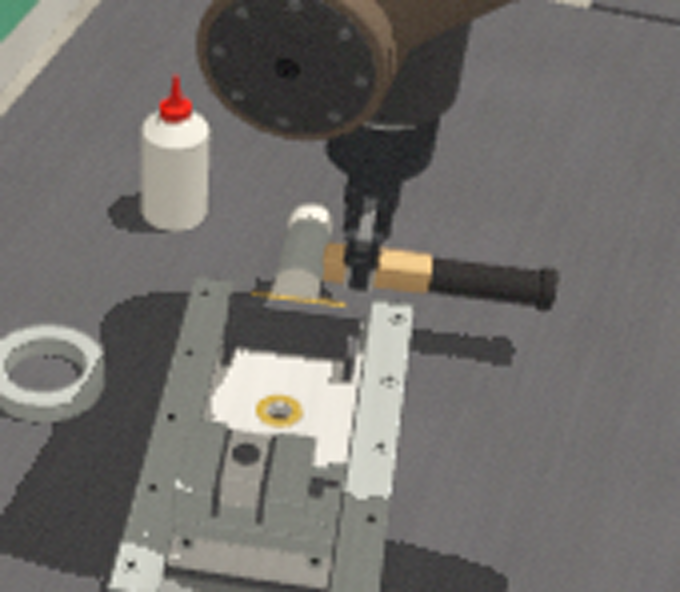

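send_rows(travel=[[0, 0.8, 0], [0, 0.8, 0], [0, 0.5, 0], [0, 0.4, 0], [0, 0.2, 0]], twist=[[0, 0, 0], [0, 0, 0], [0, 0, 0], [0, 0, 0], [0, 0, 0]], claw=[-1, -1, -1, -1, -1])

```text
time_s: 15.73
tool_pos: [0.5525, -0.1565, 0.0589]
eef_rot: [-0.0, -0.097, 0.995, -0.002]
force: [3.1, -37.5, -10.0]
gripper_width: 0.268
```

send_rows(travel=[[0, 0.2, 0]], twist=[[0, 0, 0]], claw=[-1])

```text
time_s: 15.82
tool_pos: [0.5522, -0.1562, 0.059]
eef_rot: [-0.001, -0.097, 0.995, -0.003]
force: [4.0, -47.7, -10.2]
gripper_width: 0.266
```

send_rows(travel=[[0, -1.0, 0], [0, -1.5, 0], [0, -2.5, 0], [0, -2.5, 0], [0, -1.5, 0], [0, 0, 0], [0, 0, 0]], twist=[[0, 0, 0], [0, 0, 0], [0, 0, 0], [0, 0, 0], [0, 0, 0], [0, 0, 0], [0, 0, 0]], claw=[-1, -1, -1, -1, -1, -1, -1])

```text
time_s: 16.4
tool_pos: [0.5692, -0.24, 0.058]
eef_rot: [-0.0, -0.096, 0.995, 0.0]
force: [-0.8, 0.8, -4.3]
gripper_width: 0.269
```

```bash
python3 -c "
from h import *
st();pal('s12.png')
g=grab('top'); cv2.imwrite('pics/t12.png',cv2.resize(g['image'][150:310,240:420],None,fx=3.7,fy=3.7,interpolation=cv2.INTER_CUBIC))
goto([.55,-.29,.0585],1.60)"
```

```text
t 16.4 yr -229.9 face -179.9 xr -41.9 z 0.058 Fy 0.9 Fx -0.6 Fz -4.3
ring? [283 158  23   5  43] [ 0.5964 -0.1497  0.05  ] yr -0.1467 xr 0.0025
ring? [284 187  11   8  52] [ 0.5678 -0.0258  0.05  ] yr -0.0195 xr -0.0014
t 16.5 pos [ 0.5692 -0.2391  0.0581] tooly yaw 1.7648 tilt [-5.e-04  3.e-04 -1.e+00] q [-0.08  0.42 -0.32 -0.   -0.82 -1.29]
dyaw -0.1648 twist z 0.1648
dp world [-0.0192 -0.0509  0.0004] tool cm now [ 2.86 -4.63 -0.04]
tool cm after turn [ 2.06 -5.03 -0.04]
force [ 0.1 -0.7 -3.3] w 0.266
```

View pics/s12.png

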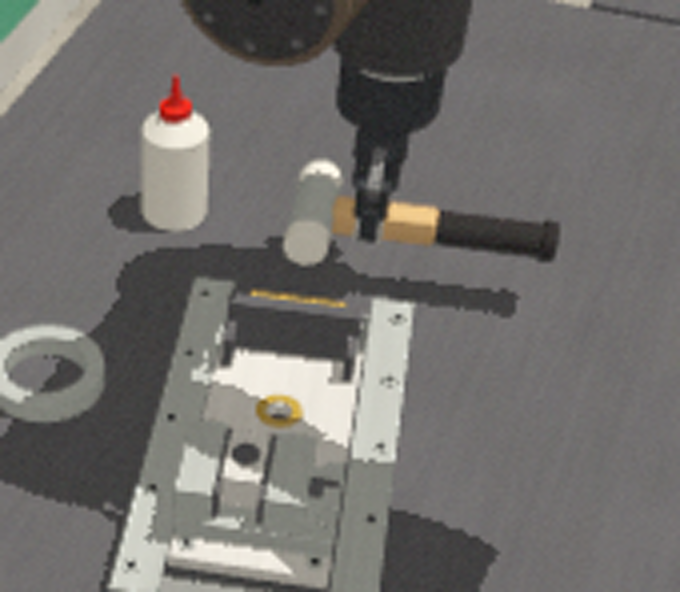

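View pics/t12.png

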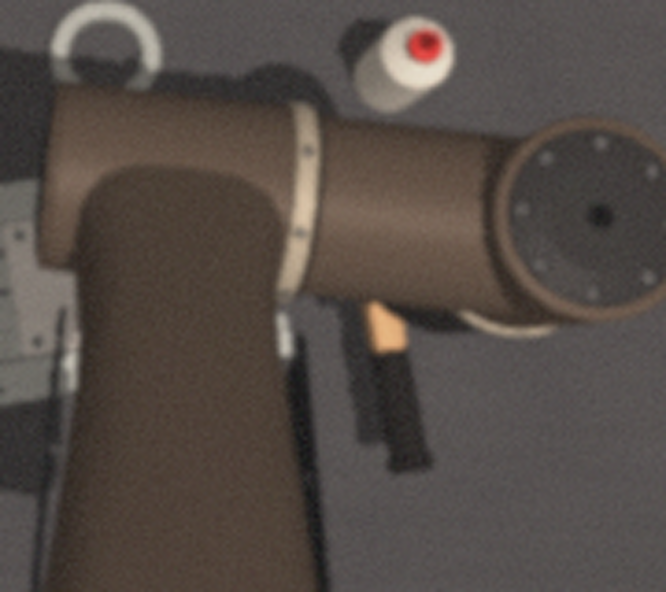

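send_rows(travel=[[0, -1.5, 0], [0, -2.5, 0], [0, -1.5, 0.5], [0, -0.5, 1.0], [0, 0, 1.3], [0, 0, 1.2], [0, 0, 0.6], [0, 0, 0.3], [0, 0, 0]], twist=[[0, 0, 0], [0, 0, 0], [0, 0, 0], [0, 0, 0], [0, 0, 0], [0, 0, 0], [0, 0, 0], [0, 0, 0], [0, 0, 0]], claw=[-1, -1, -1, -1, -1, -1, -1, -1, -1])

```text
time_s: 17.25
tool_pos: [0.5805, -0.2982, 0.0082]
eef_rot: [-0.001, -0.097, 0.995, 0.0]
force: [-0.6, -0.4, -3.8]
gripper_width: 0.265
```

```bash
python3 -c "
from h import *
st()"
```

```text
t 17.25 yr -289.2 face -239.2 xr -42.3 z 0.0082 Fy -0.3 Fx -0.7 Fz -3.8
```

send_rows(travel=[[0, 0, 0.15], [0, 0, 0.1], [0, 0, 0]], twist=[[0, 0, 0], [0, 0, 0], [0, 0, 0]], claw=[-1, -1, -1])

```text
time_s: 17.5
tool_pos: [0.5814, -0.2986, 0.0072]
eef_rot: [0.0, -0.097, 0.995, -0.0]
force: [0.2, -0.4, -4.1]
gripper_width: 0.271
```

```bash
python3 -c "
from h import *
st()"
```

```text
t 17.5 yr -289.8 face -239.8 xr -41.5 z 0.0072 Fy -0.4 Fx 0.2 Fz -4.1
```

send_rows(travel=[[0, 0, 0.15], [0, 0, 0.1], [0, 0, 0], [0, 0, 0]], twist=[[0, 0, 0], [0, 0, 0], [0, 0, 0], [0, 0, 0]], claw=[-1, -1, -1, -1])

```text
time_s: 17.83
tool_pos: [0.5814, -0.2988, 0.0051]
eef_rot: [0.0, -0.097, 0.995, -0.0]
force: [-1.1, 1.3, 2.9]
gripper_width: 0.268
```

```bash
python3 -c "
from h import *
st()"
```

```text
t 17.83 yr -290.0 face -240.0 xr -41.5 z 0.0051 Fy 1.5 Fx -0.8 Fz 2.9
```

send_rows(travel=[[0, 0, 0], [0, 0, 0], [0, 0, 0], [0, 0, 0], [0, 0, 0], [0, 0, 0], [0, 0, 0], [0, 0, -1.5], [0, 0, -3], [0, 0, -4], [0, 0, -4], [0, 0, -4], [0, 0, -3], [0, 0, 0]], twist=[[0, 0, 0], [0, 0, 0], [0, 0, 0], [0, 0, 0], [0, 0, 0], [0, 0, 0], [0, 0, 0], [0, 0, 0], [0, 0, 0], [0, 0, 0], [0, 0, 0], [0, 0, 0], [0, 0, 0], [0, 0, 0]], claw=[1, 1, 1, 1, 1, 1, 1, 1, 1, 1, 1, 1, 1, 1])

```text
time_s: 19.0
tool_pos: [0.5843, -0.3002, 0.2077]
eef_rot: [0.005, -0.097, 0.995, -0.003]
force: [0.4, -0.4, 1.8]
gripper_width: 1.001
```

```bash
python3 -c "
from h import *
st();pal('s13.png')
goto([.49,.292,.2],.1)"
```

```text
t 19.0 yr -291.9 face -241.9 xr -38.9 z 0.2077 Fy -0.5 Fx 0.3 Fz 1.8
ring? [283 158  23   5  29] [ 0.5982 -0.1481  0.05  ] yr -0.1455 xr 0.0045
ring? [284 187  12   8  52] [ 0.5676 -0.0261  0.05  ] yr -0.0198 xr -0.0016
t 19.05 pos [ 0.5831 -0.2994  0.2041] tooly yaw 1.765 tilt [ 0.0076 -0.0022 -1.    ] q [-0.18  0.34 -0.08  0.   -1.14 -1.2 ]
dyaw 1.4766 twist z -1.4766
dp world [-0.0931  0.5914 -0.0041] tool cm now [-2.28 59.83  0.21]
tool cm after turn [-59.77   3.36   0.82]
force [ 0.3 -0.1 -1.6] w 1.0
```

View pics/s13.png

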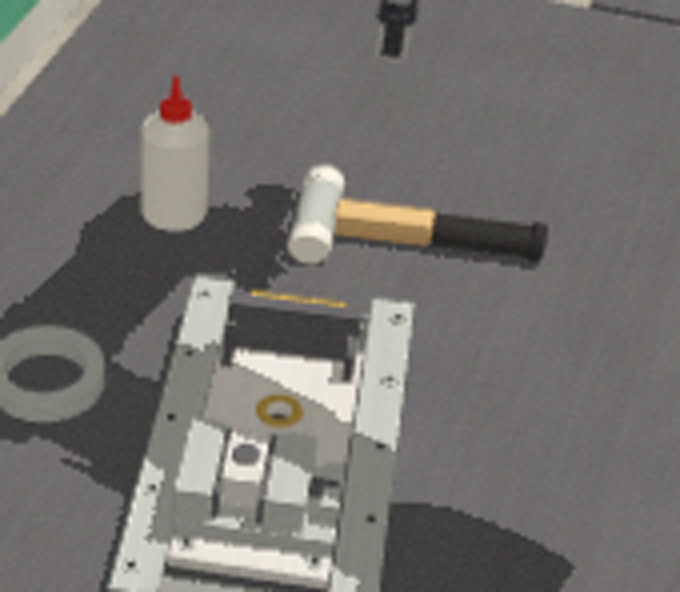

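send_rows(travel=[[0, 2, 0], [-0.13, 3.5, 0], [-0.13, 3.5, 0], [-0.13, 3.5, 0], [-0.13, 3.5, 0], [-0.13, 3.5, 0], [-0.13, 3.5, 0], [-0.13, 3.5, 0], [-0.13, 3.5, 0], [-0.13, 3.5, 0], [-0.13, 3.5, 0], [-0.13, 3.5, 0], [-0.13, 3.5, 0], [-0.13, 3.5, 0], [-0.13, 3.5, 0], [-0.13, 3.5, 0], [-0.13, 3.5, 0], [0, 1.8, 0], [0, 0, 0]], twist=[[0, 0, 0], [0, 0, 0], [0, 0, 0], [0, 0, 0], [0, 0, 0], [0, 0, 0], [0, 0, 0], [0, 0, 0], [0, 0, 0], [0, 0, 0], [0, 0, 0], [0, 0, 0], [0, 0, 0], [0, 0, 0], [0, 0, 0], [0, 0, 0], [0, 0, 0], [0, 0, 0], [0, 0, 0]], claw=[1, 1, 1, 1, 1, 1, 1, 1, 1, 1, 1, 1, 1, 1, 1, 1, 1, 1, 1])

```text
time_s: 20.63
tool_pos: [0.4853, 0.2951, 0.198]
eef_rot: [-0.001, -0.098, 0.995, -0.0]
force: [0.2, -0.2, 0.2]
gripper_width: 0.998
```

send_rows(travel=[[0, 0, 0], [0, 0, 0], [0, 0, 0], [0, 0, 0], [0, 0, 0], [0, 0, 0], [0, 0, 0], [0, 0, 0], [0, 0, 0], [0, 0, 0], [0, 0, 0], [0, 0, 0], [0, 0, 0], [0, 0, 0], [0, 0, 0], [0, 0, 0]], twist=[[0, 0, 0.112], [0, 0, 0.112], [0, 0, 0.112], [0, 0, 0.112], [0, 0, 0.112], [0, 0, 0.112], [0, 0, 0.112], [0, 0, 0.112], [0, 0, 0.112], [0, 0, 0.112], [0, 0, 0.112], [0, 0, 0.112], [0, 0, 0.112], [0, 0, 0.112], [0, 0, 0], [0, 0, 0]], claw=[0.3, 0.3, 0.3, 0.3, 0.3, 0.3, 0.3, 0.3, 0.3, 0.3, 0.3, 0.3, 0.3, 0.3, 0.3, 0.3])

```text
time_s: 21.97
tool_pos: [0.5641, 0.1669, 0.1645]
eef_rot: [-0.116, 0.531, 0.838, 0.056]
force: [0.1, -0.2, -0.3]
gripper_width: 0.651
```

```bash
python3 - <<'E'
from h import *
f=grab('side'); H,S,V=cv2.split(cv2.cvtColor(f['image'],cv2.COLOR_BGR2HSV))
goto([.4895,.293,.071],.197)
m=(((H<6)|(H>174))&(S>150)&(V>60)).astype(np.uint8); m[:260]=0
n,l,s,c=cv2.connectedComponentsWithStats(m); print(s[1:],c[1:],[ray(f,*x,.09) for x in c[1:]])
# top disc ellipse: brighter red
cv2.imwrite('pics/s14.png',cv2.resize(f['image'][200:370,190:350],None,fx=3.5,fy=3.5,interpolation=cv2.INTER_CUBIC))
E
```

```text
t 22.0167 pos [0.5641 0.168  0.1652] tooly yaw 0.4473 tilt [-0.1343  0.2163 -0.9671] q [ 0.44  0.33 -0.11 -0.28 -1.18 -3.03]
dyaw -0.2503 twist z 0.2503
dp world [-0.0746  0.125  -0.0942] tool cm now [11.63 -1.05 12.82]
tool cm after turn [10.85 -4.6  12.72]
force [-1.1  0.5  0.1] w 0.653
[[270 281  14  19 215]] [[276.44186047 289.99534884]] [array([0.48805219, 0.29338497, 0.09      ])]
```

View pics/s14.png

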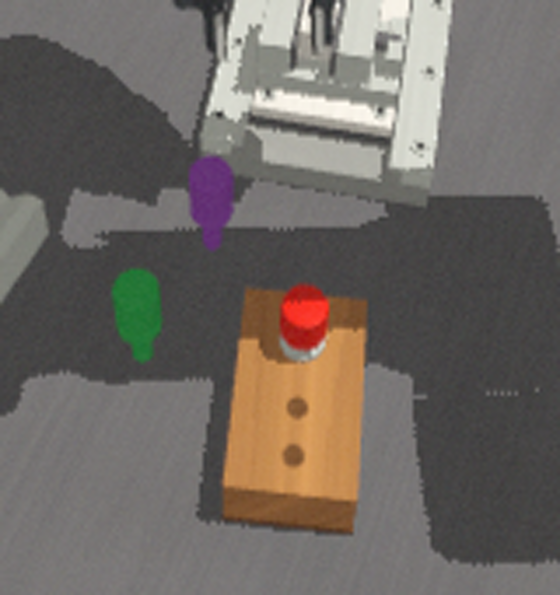

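```bash
cat >> h.py <<'E'
def level(yaw=None):
    s=robot.sense(); q=s['eef_rot']; R=Ro.from_quat([q[1],q[2],q[3],q[0]])
    M=R.as_matrix(); z=M[:,2]; d=np.array([0,0,-1.]); a=np.cross(z,d); a*= np.arcsin(np.linalg.norm(a))/np.linalg.norm(a)
    print('level rotvec tool',R.inv().apply(a).round(4))
E
python3 -c "
from h import *
level()"
```

```text
level rotvec tool [-0.0288 -0.2558  0.    ]
```

send_rows(travel=[[0, 0, -0.5], [0, 0, -0.5], [0, 0, -0.5], [0, 0, -0.5], [0, 0, 0], [0, 0, 0], [0, 0, 0]], twist=[[0, 0, -0.11], [0, 0, -0.11], [0, 0, -0.11], [0, 0, -0.11], [0, 0, -0.11], [0, 0, -0.11], [0, 0, 0]], claw=[0.3, 0.3, 0.3, 0.3, 0.3, 0.3, 0.3])

```text
time_s: 22.6
tool_pos: [0.5664, 0.166, 0.1859]
eef_rot: [-0.09, 0.225, 0.966, 0.091]
force: [-0.6, 0.5, -0.0]
gripper_width: 0.651
```

```bash
python3 -c "
from h import *
level(); goto([.4895,.293,.20],.197)"
```

```text
level rotvec tool [ 0.137  -0.2175  0.    ]
t 22.6 pos [0.5664 0.166  0.1859] tooly yaw 1.0979 tilt [-0.1331  0.2166 -0.9671] q [ 0.44  0.31 -0.08 -0.27 -1.22 -2.37]
dyaw -0.9009 twist z 0.9009
dp world [-0.0769  0.127   0.0141] tool cm now [12.4   7.92  2.41]
tool cm after turn [14.08 -4.82  1.  ]
force [-0.6  0.5 -0. ] w 0.651
```

send_rows(travel=[[0, 0, 0], [0, 0, 0], [0, 0, 0], [0, 0, 0], [0, 0, 0]], twist=[[0.034, -0.054, 0], [0.034, -0.054, 0], [0.034, -0.054, 0], [0.035, -0.055, 0], [0, 0, 0]], claw=[0.3, 0.3, 0.3, 0.3, 0.3])

```text
time_s: 23.02
tool_pos: [0.5657, 0.1667, 0.1856]
eef_rot: [0.0, 0.23, 0.973, -0.002]
force: [-0.7, 0.4, -1.2]
gripper_width: 0.649
```

```bash
python3 -c "
from h import *
level(); goto([.4895,.293,.20],.197)"
```

```text
level rotvec tool [-0.0034  0.0014 -0.    ]
t 23.0167 pos [0.5657 0.1667 0.1856] tooly yaw 1.1062 tilt [-3.0e-04 -3.7e-03 -1.0e+00] q [ 0.62  0.25 -0.25  0.   -1.07 -2.66]
dyaw -0.9092 twist z 0.9092
dp world [-0.0762  0.1263  0.0144] tool cm now [12.47  7.88 -1.48]
tool cm after turn [13.88 -5.   -1.44]
force [-0.7  0.4 -1.2] w 0.649
```

send_rows(travel=[[0, 0, 0], [0, 0, 0], [0, 0, 0], [0, 0, 0], [0, 0, 0], [0, 0, 0], [0, 0, 0], [0, 0, 0], [0, 0, 0], [0, 0, 0], [0, 0, 0], [0, 0, 0], [0, 0, 0], [0, 0, 0], [0, 0, 0], [0, 0, 0], [0, 0, 0], [0, 0, 0], [0, 0, 0], [0, 0, 0]], twist=[[0, 0, -0.112], [0, 0, -0.112], [0, 0, -0.112], [0, 0, -0.112], [0, 0, -0.112], [0, 0, -0.112], [0, 0, -0.112], [0, 0, -0.112], [0, 0, -0.112], [0, 0, -0.112], [0, 0, -0.112], [0, 0, -0.112], [0, 0, -0.112], [0, 0, -0.112], [0, 0, -0.112], [0, 0, -0.112], [0, 0, -0.11], [0, 0, -0.11], [0, 0, -0.11], [0, 0, -0.11]], claw=[0.3, 0.3, 0.3, 0.3, 0.3, 0.3, 0.3, 0.3, 0.3, 0.3, 0.3, 0.3, 0.3, 0.3, 0.3, 0.3, 0.3, 0.3, 0.3, 0.3])

```text
time_s: 24.68
tool_pos: [0.5667, 0.1654, 0.1856]
eef_rot: [0.001, 0.774, -0.633, -0.001]
force: [0.0, -0.2, 0.3]
gripper_width: 0.651
```

send_rows(travel=[[-1.5, 0.5, 0], [-3.0, 1.0, -0.4], [-3.0, 1.0, -0.4], [-3.0, 1.0, -0.4], [-2.4, 1.0, -0.2], [-1.0, 0.5, 0], [0, 0, 0], [0, 0, 0]], twist=[[0, 0, 0], [0, 0, 0], [0, 0, 0], [0, 0, 0], [0, 0, 0], [0, 0, 0], [0, 0, 0], [0, 0, 0]], claw=[0.3, 0.3, 0.3, 0.3, 0.3, 0.3, 0.3, 0.3])

```text
time_s: 25.35
tool_pos: [0.4904, 0.292, 0.1997]
eef_rot: [0.001, 0.773, -0.634, -0.001]
force: [0.2, 0.1, -0.4]
gripper_width: 0.645
```

```bash
python3 -c "
from h import *
level(); goto([.489,.293,.120],.197)"
```

```text
level rotvec tool [0.0029 0.0005 0.    ]
t 25.35 pos [0.4904 0.292  0.1997] tooly yaw -2.9452 tilt [-0.0029 -0.     -1.    ] q [ 0.88  0.21 -0.27 -0.   -1.09 -0.68]
dyaw 0.0006 twist z -0.0006
dp world [-0.0014  0.001  -0.0797] tool cm now [-0.12  0.09  7.97]
tool cm after turn [-0.12  0.09  7.97]
force [ 0.2  0.1 -0.4] w 0.645
```

send_rows(travel=[[-0.06, 0.05, 2.5], [-0.06, 0.05, 3], [0, 0, 2.5], [0, 0, 1.5], [0, 0, 1.0], [0, 0, 0], [0, 0, 0]], twist=[[0, 0, 0], [0, 0, 0], [0, 0, 0], [0, 0, 0], [0, 0, 0], [0, 0, 0], [0, 0, 0]], claw=[0.3, 0.3, 0.3, 0.3, 0.3, 0.3, 0.3])

```text
time_s: 25.93
tool_pos: [0.4899, 0.2919, 0.0947]
eef_rot: [0.001, 0.773, -0.635, -0.001]
force: [0.9, -0.1, 0.0]
gripper_width: 0.651
```

```bash
python3 - <<'E'
from h import *
goto([.489,.293,.071],.197)
f=grab('side'); cv2.imwrite('pics/s15.png',cv2.resize(f['image'][200:370,190:350],None,fx=3.5,fy=3.5,interpolation=cv2.INTER_CUBIC))
f=grab('top'); cv2.imwrite('pics/t15.png',cv2.resize(f['image'][180:310,70:230],None,fx=3.5,fy=3.5,interpolation=cv2.INTER_CUBIC))
E
```

```text
t 25.9333 pos [0.4899 0.2919 0.0947] tooly yaw -2.9466 tilt [-0.0026 -0.001  -1.    ] q [ 0.88  0.32 -0.39 -0.   -0.86 -0.68]
dyaw 0.0021 twist z -0.0021
dp world [-0.0009  0.0011 -0.0237] tool cm now [-0.12  0.06  2.37]
tool cm after turn [-0.12  0.06  2.37]
force [ 0.9 -0.1  0. ] w 0.651
```

View pics/s15.png

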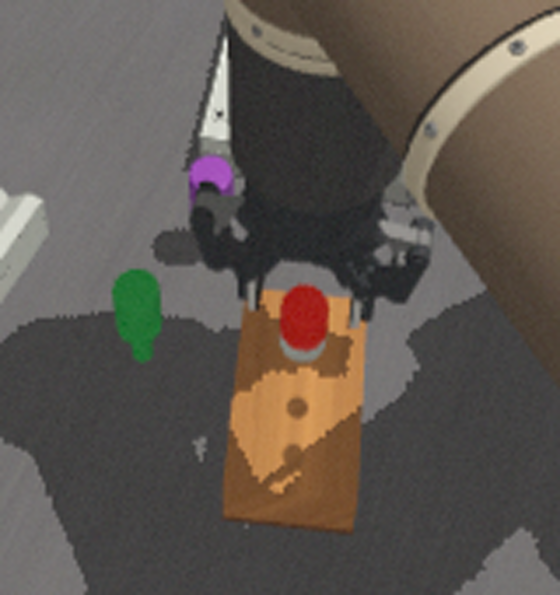

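View pics/t15.png

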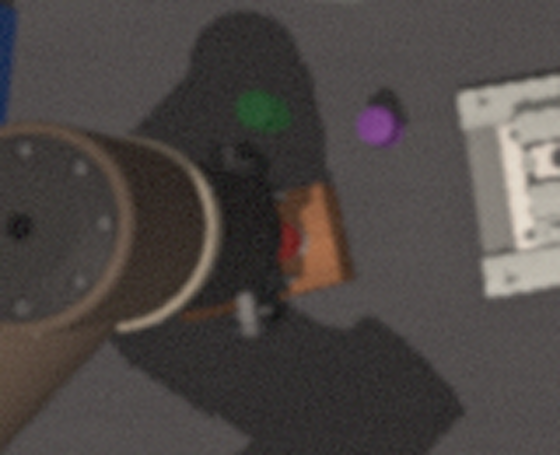

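send_rows(travel=[[-0.12, 0.06, 0.8], [0, 0, 1.0], [0, 0, 0.5], [0, 0, 0], [0, 0, 0], [0, 0, 0], [0, 0, 0], [0, 0, 0], [0, 0, 0], [0, 0, 0], [0, 0, 0], [0, 0, 0]], twist=[[0, 0, 0], [0, 0, 0], [0, 0, 0], [0, 0, 0], [0, 0, 0], [0, 0, 0], [0, 0, 0], [0, 0, 0], [0, 0, 0], [0, 0, 0], [0, 0, 0], [0, 0, 0]], claw=[0.3, 0.3, 0.3, 0.3, -1, -1, -1, -1, -1, -1, -1, -1])

```text
time_s: 27.03
tool_pos: [0.4887, 0.2938, 0.072]
eef_rot: [0.001, 0.773, -0.634, -0.001]
force: [1.0, 1.5, 4.0]
gripper_width: 0.336
```

```bash
python3 -c "
from h import *
goto([.489,.293,.17],.197)"
```

```text
t 27.0333 pos [0.4887 0.2938 0.072 ] tooly yaw -2.9455 tilt [-0.0018  0.     -1.    ] q [ 0.88  0.34 -0.42 -0.   -0.81 -0.69]
dyaw 0.0009 twist z -0.0009
dp world [ 0.0003 -0.0008  0.098 ] tool cm now [ 0.08  0.01 -9.8 ]
tool cm after turn [ 0.08  0.01 -9.8 ]
force [1.  1.5 4. ] w 0.336
```

send_rows(travel=[[0, 0, -0.8], [0, 0, -2], [0, 0, -3], [0, 0, -3], [0, 0, -3], [0, 0, -2], [0, 0, 0], [0, 0, 0]], twist=[[0, 0, 0], [0, 0, 0], [0, 0, 0], [0, 0, 0], [0, 0, 0], [0, 0, 0], [0, 0, 0], [0, 0, 0]], claw=[-1, -1, -1, -1, -1, -1, -1, -1])

```text
time_s: 27.7
tool_pos: [0.4889, 0.2938, 0.211]
eef_rot: [-0.0, 0.773, -0.635, -0.001]
force: [0.4, -0.2, -2.3]
gripper_width: 0.335
```

```bash
python3 - <<'E'
from h import *
goto([.5682,-.0255,.21],.197)
f=grab('side'); cv2.imwrite('pics/s16.png',cv2.resize(f['image'][170:340,190:350],None,fx=3.5,fy=3.5,interpolation=cv2.INTER_CUBIC))
f=grab('top'); cv2.imwrite('pics/t16.png',cv2.resize(f['image'][150:310,100:320],None,fx=3.5,fy=3.5,interpolation=cv2.INTER_CUBIC))
H,S,V=cv2.split(cv2.cvtColor(f['image'],cv2.COLOR_BGR2HSV))
m=((H>10)&(H<32)&(S>80)&(V>50)).astype(np.uint8); m[:195]=0;m[250:]=0;m[:,:235]=0;m[:,330:]=0
n,l,s,c=cv2.connectedComponentsWithStats(m)
for i in range(1,n):
    if s[i,4]>10: print(s[i],ray(f,*c[i],.05))
E
```

```text
t 27.7 pos [0.4889 0.2938 0.211 ] tooly yaw -2.9459 tilt [-0.0011  0.0016 -1.    ] q [ 0.88  0.2  -0.25 -0.   -1.12 -0.69]
dyaw 0.0013 twist z -0.0013
dp world [ 0.0793 -0.3193 -0.001 ] tool cm now [32.86 -1.57  0.04]
tool cm after turn [32.87 -1.53  0.04]
force [ 0.4 -0.2 -2.3] w 0.335
[290 207   6  25  65] [ 0.58653309 -0.10193937  0.05      ]
[260 219  11  11  76] [ 0.56855596 -0.02350716  0.05      ]
```

View pics/s16.png

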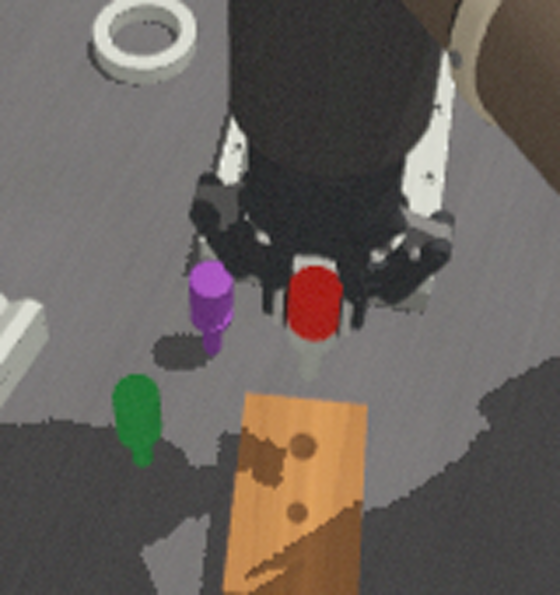

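View pics/t16.png

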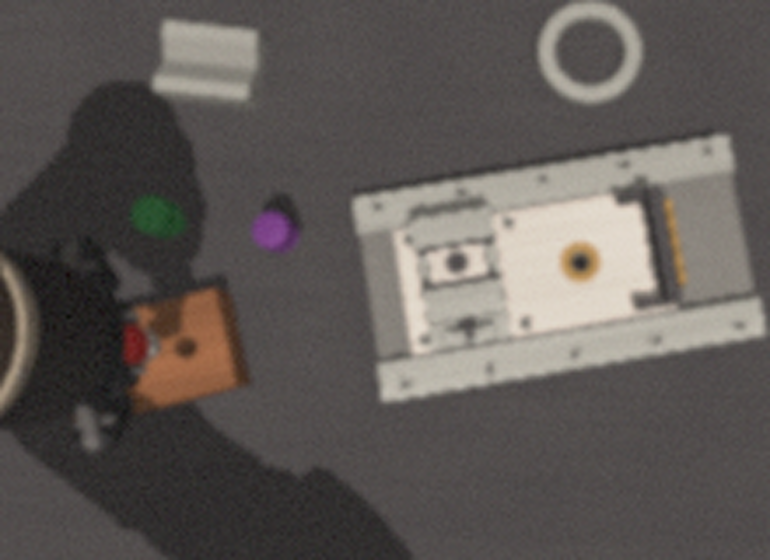

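send_rows(travel=[[1.8, -0.1, 0], [3.2, -0.15, 0], [3.2, -0.15, 0], [3.2, -0.15, 0], [3.2, -0.15, 0], [3.2, -0.15, 0], [3.2, -0.15, 0], [3.2, -0.15, 0], [3.2, -0.15, 0], [3.2, -0.15, 0], [2.0, -0.1, 0], [0, 0, 0], [0, 0, 0]], twist=[[0, 0, 0], [0, 0, 0], [0, 0, 0], [0, 0, 0], [0, 0, 0], [0, 0, 0], [0, 0, 0], [0, 0, 0], [0, 0, 0], [0, 0, 0], [0, 0, 0], [0, 0, 0], [0, 0, 0]], claw=[-1, -1, -1, -1, -1, -1, -1, -1, -1, -1, -1, -1, -1])

```text
time_s: 28.88
tool_pos: [0.5667, -0.0245, 0.2078]
eef_rot: [0.002, 0.772, -0.636, -0.002]
force: [-0.7, -0.5, -1.4]
gripper_width: 0.334
```

```bash
python3 - <<'E'
from h import *
goto([.568,-.0248,.13],.197); level()
f=grab('side'); cv2.imwrite('pics/s17.png',cv2.resize(f['image'][60:240,210:370],None,fx=4,fy=3.3,interpolation=cv2.INTER_CUBIC))
H,S,V=cv2.split(cv2.cvtColor(f['image'],cv2.COLOR_BGR2HSV))
m=(((H<6)|(H>174))&(S>140)&(V>50)).astype(np.uint8); m[:,:275]=0; m[:100]=0;m[230:]=0
n,l,s,c=cv2.connectedComponentsWithStats(m); z=robot.sense()['tool_pos'][2]
for i in range(1,n):
    if s[i,4]>20: print(s[i],c[i],ray(f,*c[i],z+.018))
E
```

```text
t 28.8833 pos [ 0.5667 -0.0245  0.2078] tooly yaw -2.9483 tilt [-0.0056 -0.0011 -1.    ] q [ 0.3   0.2  -0.26 -0.   -1.11 -0.11]
dyaw 0.0037 twist z -0.0037
dp world [ 0.0013 -0.0003 -0.0778] tool cm now [ 0.06 -0.16  7.78]
tool cm after turn [ 0.06 -0.16  7.78]
force [-0.7 -0.5 -1.4] w 0.334
level rotvec tool [ 0.0057  0.     -0.    ]
[288 137  13  17 171] [294.07017544 144.48538012] [ 0.56582604 -0.02369509  0.22610714]
```

View pics/s17.png

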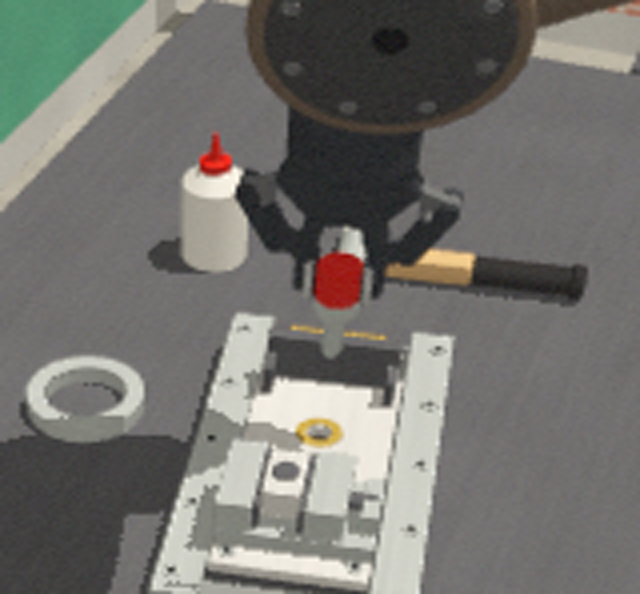

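send_rows(travel=[[0.08, -0.08, 1.5], [0.08, -0.07, 2.5], [0, 0, 2.3], [0, 0, 1.5], [0, 0, 0.5], [0, 0, 0], [0, 0, 0], [0, 0, 0]], twist=[[0, 0, 0], [0, 0, 0], [0, 0, 0], [0, 0, 0], [0, 0, 0], [0, 0, 0], [0, 0, 0], [0, 0, 0]], claw=[-1, -1, -1, -1, -1, -1, -1, -1])

```text
time_s: 29.6
tool_pos: [0.5699, -0.024, 0.1278]
eef_rot: [0.0, 0.773, -0.634, -0.0]
force: [0.6, 0.5, -1.1]
gripper_width: 0.335
```

```bash
python3 - <<'E'
from h import *
goto([.5685,-.0258,.13],.197); level()
f=grab('side'); cv2.imwrite('pics/s18.png',cv2.resize(f['image'][130:220,250:350],None,fx=6.5,fy=6.5,interpolation=cv2.INTER_CUBIC))
z=robot.sense()['tool_pos'][2]
H,S,V=cv2.split(cv2.cvtColor(f['image'],cv2.COLOR_BGR2HSV))
m=(((H<6)|(H>174))&(S>140)&(V>50)).astype(np.uint8); m[:,:275]=0; m[:100]=0;m[230:]=0
n,l,s,c=cv2.connectedComponentsWithStats(m)
for i in range(1,n):
    if s[i,4]>20: print(s[i],c[i],ray(f,*c[i],z+.018))
p=robot.sense()['tool_pos']; print('tip px',proj(f,[p[0],p[1],p[2]-.064]),'bore px',proj(f,[.568,-.0255,.05]))
pal()
g=grab('top'); cv2.imwrite('pics/t18.png',cv2.resize(g['image'][150:310,180:360],None,fx=4,fy=4,interpolation=cv2.INTER_CUBIC))
E
```

```text
t 29.6 pos [ 0.5699 -0.024   0.1278] tooly yaw -2.9448 tilt [-6.e-04 -3.e-04 -1.e+00] q [ 0.3   0.28 -0.36  0.   -0.93 -0.1 ]
dyaw 0.0002 twist z -0.0002
dp world [-0.0014 -0.0018  0.0022] tool cm now [ 0.15  0.17 -0.22]
tool cm after turn [ 0.15  0.17 -0.22]
force [ 0.6  0.5 -1.1] w 0.335
level rotvec tool [ 0.0007 -0.0002 -0.    ]
[285 160  12  15 149] [290.84563758 166.97315436] [ 0.56879633 -0.02398519  0.14583566]
tip px (np.float64(288.55622242979916), np.float64(187.58157477898465)) bore px (np.float64(289.048890847607), np.float64(190.69266268470398))
ring? [284 187  12   8  48] [ 0.5671 -0.0248  0.05  ] yr -0.0184 xr -0.0018
```

View pics/s18.png

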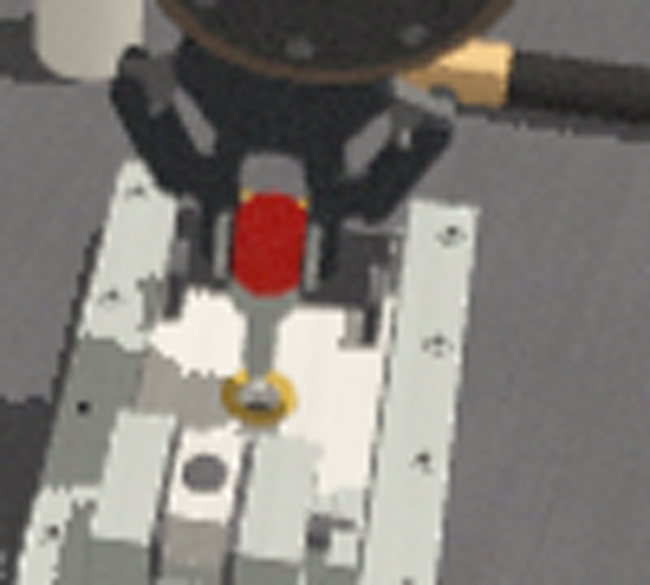

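View pics/t18.png

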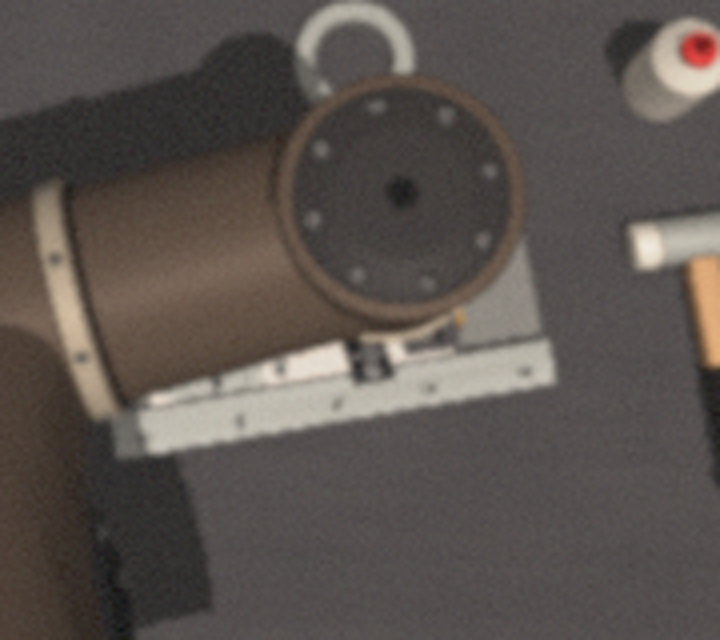

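send_rows(travel=[[0.1, 0.1, 0.3], [0, 0, 0.5], [0, 0, 0.5], [0, 0, 0.5], [0, 0, 0.3], [0, 0, 0]], twist=[[0, 0, 0], [0, 0, 0], [0, 0, 0], [0, 0, 0], [0, 0, 0], [0, 0, 0]], claw=[-1, -1, -1, -1, -1, -1])

```text
time_s: 30.25
tool_pos: [0.5679, -0.0257, 0.1045]
eef_rot: [0.001, 0.773, -0.635, -0.001]
force: [-0.3, 0.8, -1.1]
gripper_width: 0.335
```

```bash
python3 - <<'E'
from h import *
goto([.568,-.0255,.066],.197)
f=grab('side'); cv2.imwrite('pics/s19.png',cv2.resize(f['image'][130:220,250:350],None,fx=6.5,fy=6.5,interpolation=cv2.INTER_CUBIC))
E
```

```text
t 30.25 pos [ 0.5679 -0.0257  0.1045] tooly yaw -2.9459 tilt [-3.7e-03 -6.0e-04 -1.0e+00] q [ 0.3   0.3  -0.39 -0.   -0.88 -0.1 ]
dyaw 0.0013 twist z -0.0013
dp world [ 0.0001  0.0002 -0.0385] tool cm now [-0.02 -0.03  3.85]
tool cm after turn [-0.02 -0.03  3.85]
force [-0.3  0.8 -1.1] w 0.335
```

View pics/s19.png

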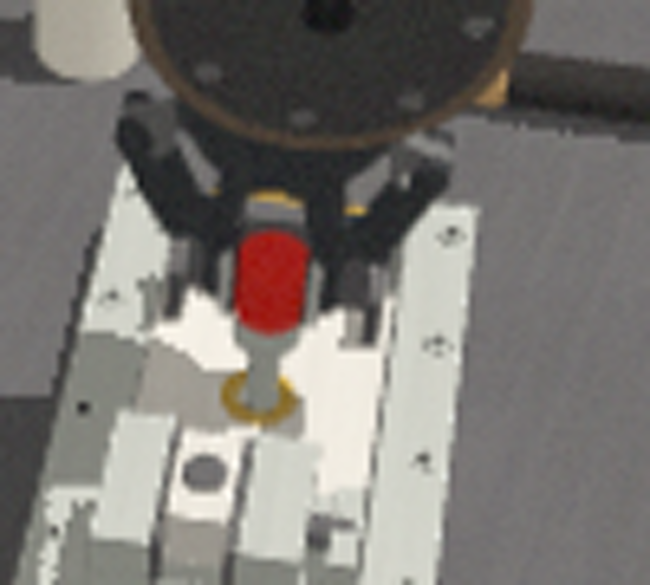

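send_rows(travel=[[0, 0, 0.4], [0, 0, 0.4], [0, 0, 0.3], [0, 0, 0]], twist=[[0, 0, 0], [0, 0, 0], [0, 0, 0], [0, 0, 0]], claw=[-1, -1, -1, -1])

```text
time_s: 30.63
tool_pos: [0.568, -0.0257, 0.0938]
eef_rot: [0.001, 0.773, -0.635, -0.001]
force: [0.8, 1.1, -1.5]
gripper_width: 0.329
```

```bash
python3 - <<'E'
from h import *
goto([.568,-.0255,.066],.197); print(robot.sense()['ft_torque'])
E
```

```text
t 30.6333 pos [ 0.568  -0.0257  0.0938] tooly yaw -2.9458 tilt [-3.e-03 -5.e-04 -1.e+00] q [ 0.3   0.31 -0.4  -0.   -0.86 -0.1 ]
dyaw 0.0012 twist z -0.0012
dp world [ 0.      0.0002 -0.0278] tool cm now [-0.02 -0.01  2.78]
tool cm after turn [-0.01 -0.01  2.78]
force [ 0.8  1.1 -1.5] w 0.329
[ 0.36578874 -0.08936966  0.03553726]
```

Free entry; continue into the receiver's bore (mouth at 25 mm: TCP about 0.089).

send_rows(travel=[[0, 0, 0.4], [0, 0, 0.4], [0, 0, 0]], twist=[[0, 0, 0], [0, 0, 0], [0, 0, 0]], claw=[-1, -1, -1])

```text
time_s: 30.88
tool_pos: [0.568, -0.0257, 0.0858]
eef_rot: [0.001, 0.773, -0.635, -0.001]
force: [0.3, 1.6, -2.0]
gripper_width: 0.332
```

send_rows(travel=[[0, 0, 0.4], [0, 0, 0.4], [0, 0, 0]], twist=[[0, 0, 0], [0, 0, 0], [0, 0, 0]], claw=[-1, -1, -1])

```text
time_s: 31.13
tool_pos: [0.568, -0.0256, 0.0778]
eef_rot: [0.001, 0.773, -0.635, -0.001]
force: [-0.0, 1.4, -2.9]
gripper_width: 0.334
```

send_rows(travel=[[0, 0, 0.4], [0, 0, 0.3], [0, 0, 0]], twist=[[0, 0, 0], [0, 0, 0], [0, 0, 0]], claw=[-1, -1, -1])

```text
time_s: 31.38
tool_pos: [0.568, -0.0257, 0.0709]
eef_rot: [0.001, 0.773, -0.635, -0.001]
force: [0.0, 1.3, -3.3]
gripper_width: 0.336
```

send_rows(travel=[[0, 0, 0.2], [0, 0, 0.2], [0, 0, 0.05], [0, 0, 0]], twist=[[0, 0, 0], [0, 0, 0], [0, 0, 0], [0, 0, 0]], claw=[-1, -1, -1, -1])

```text
time_s: 31.72
tool_pos: [0.5682, -0.0257, 0.0669]
eef_rot: [0.001, 0.773, -0.635, -0.001]
force: [1.0, 1.4, -2.7]
gripper_width: 0.335
```

send_rows(travel=[[0, 0, 0.05], [0, 0, 0.05], [0, 0, 0]], twist=[[0, 0, 0], [0, 0, 0], [0, 0, 0]], claw=[-1, -1, -1])

```text
time_s: 31.97
tool_pos: [0.5682, -0.0257, 0.0661]
eef_rot: [0.001, 0.773, -0.635, -0.001]
force: [-0.3, 2.2, -1.3]
gripper_width: 0.337
```

send_rows(travel=[[0, 0, 0.1], [0, 0, 0.05], [0, 0, 0]], twist=[[0, 0, 0], [0, 0, 0], [0, 0, 0]], claw=[-1, -1, -1])

```text
time_s: 32.22
tool_pos: [0.5683, -0.0257, 0.0659]
eef_rot: [0.001, 0.773, -0.634, -0.0]
force: [-3.5, 3.4, 10.8]
gripper_width: 0.333
```

```bash
python3 - <<'E'
from h import *
st()
f=grab('side'); cv2.imwrite('pics/s20.png',cv2.resize(f['image'][130:220,250:350],None,fx=6.5,fy=6.5,interpolation=cv2.INTER_CUBIC))
E
```

```text
t 32.22 yr -19.5 face 30.5 xr -0.8 z 0.0659 Fy 4.0 Fx -2.8 Fz 10.8
```

View pics/s20.png

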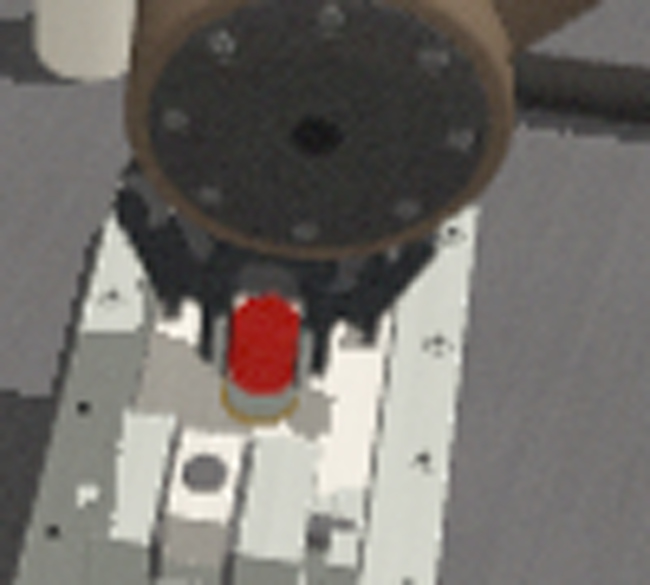

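send_rows(travel=[[0, 0, 0], [0, 0, 0], [0, 0, 0], [0, 0, 0], [0, 0, 0], [0, 0, 0], [0, 0, -1], [0, 0, -2], [0, 0, -3], [0, 0, -4], [0, 0, -4], [0, 0, 0], [0, 0, 0]], twist=[[0, 0, 0], [0, 0, 0], [0, 0, 0], [0, 0, 0], [0, 0, 0], [0, 0, 0], [0, 0, 0], [0, 0, 0], [0, 0, 0], [0, 0, 0], [0, 0, 0], [0, 0, 0], [0, 0, 0]], claw=[0.4, 0.4, 0.4, 0.4, 0.4, 0.4, 0.4, 0.4, 0.4, 0.4, 0.4, 0.4, 0.4])

```text
time_s: 33.35
tool_pos: [0.57, -0.0253, 0.2085]
eef_rot: [-0.002, 0.773, -0.634, 0.001]
force: [-0.7, -0.3, -1.0]
gripper_width: 0.699
```

send_rows(travel=[[-2, 0, 0], [-4, 0, 0], [-4, 0, 0], [-4, 0, 0], [-4, 0, 0], [-4, 0, 0], [-2, 0, 0], [0, 0, 0], [0, 0, 0]], twist=[[0, 0, 0], [0, 0, 0], [0, 0, 0], [0, 0, 0], [0, 0, 0], [0, 0, 0], [0, 0, 0], [0, 0, 0], [0, 0, 0]], claw=[0.4, 0.4, 0.4, 0.4, 0.4, 0.4, 0.4, 0.4, 0.4])

```text
time_s: 34.1
tool_pos: [0.521, 0.2107, 0.204]
eef_rot: [0.002, 0.774, -0.634, -0.001]
force: [-0.1, -0.1, -0.4]
gripper_width: 0.699
```

```bash
python3 - <<'E'
from h import *
st()
f=grab('side'); cv2.imwrite('pics/s21.png',cv2.resize(f['image'],None,fx=1.5,fy=1.5,interpolation=cv2.INTER_CUBIC))
g=grab('top'); cv2.imwrite('pics/t21.png',cv2.resize(g['image'][150:310,180:400],None,fx=3.6,fy=3.6,interpolation=cv2.INTER_CUBIC))
W=cloud(g);H,S,V=cv2.split(cv2.cvtColor(g['image'],cv2.COLOR_BGR2HSV))
m=((H<6)|(H>174))&(S>140)&(V>60); m[:200]=0;m[250:]=0;m[:,:230]=0;m[:,300:]=0
print(m.sum(),np.median(W[m],0),np.percentile(W[m][:,2],[10,90]))
E
```

```text
t 34.1 yr 221.7 face 271.7 xr -0.9 z 0.204 Fy -0.1 Fx -0.1 Fz -0.4
75 [ 0.56643669 -0.02335105  0.09830847] [0.09589096 0.10102638]
```

View pics/s21.png

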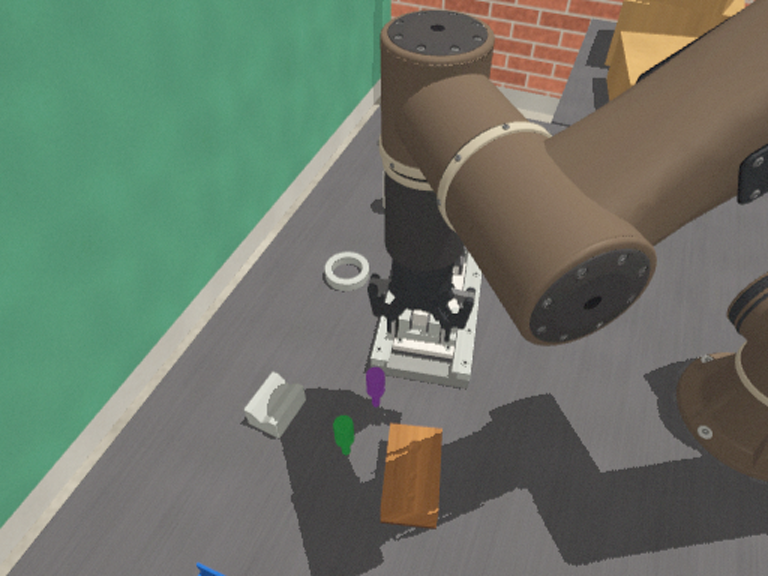

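View pics/t21.png

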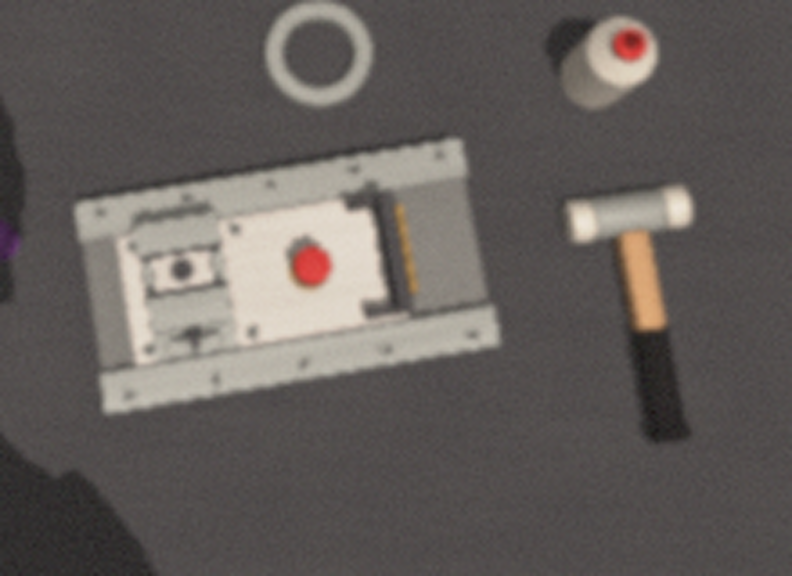

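```bash
python3 -c "
from h import *
print(job.hand_in())"
```

```text
the job is handed in; nothing more can be done
None
```

The job is done and handed in at about 34 s: the pallet is home, the mallet is on the bench and the lock pin is fully in.

- **Tapping:** Seven light mallet taps on the brass pad, each roughly 8 to 11 mm, moved the pallet about 65 mm, and I drew the mallet clear after every one. The seventh tap met the stop at about 21 N. An eighth, confirming touch gave 38 N, rising to 48 N, with no further movement; I had meant that one to be lighter.
- **Mallet:** It lies flat on the bench near the receiver's -y end, close to where it started.
- **Pin:** It slid through the pallet into the receiver with almost no resistance. The collar met the deck at the expected height with about 11 N. After release, the top camera put the knob's top at 98 mm, against 97 mm expected.
- **Mishap on the way:** I turned the wrist the wrong way over the receiver's +y end. The last joint reached its limit (-3.03 rad) and the tool tilted. I levelled it and turned back the other way, and no contact showed in the force readings.
- **Last checks:** The ring and bottle look untouched in the last pictures. The V-block and the green and purple pins look undisturbed too, though I did not measure them. The two cameras placed the bore about 2 to 3 mm apart, so I aimed between them.

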